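# Open the microscope lamp's power box and put its flat battery on charge

## Task

The battery in the microscope lamp's blue power box is flat: push the box's black cover down a little against the battery springs, firmly but not hard, to free its catches, keep it down while you pinch its two yellow side tabs together, and lift it off, never forcing the tabs or pulling while the catches still hold, and without shifting the box. Stand the cover upright in the middle of the green mat. Then take the battery pack out and lower it upright, all the way down, into the pocket of the black charger without banging it; leave the things around alone.

Things in the scene. Friction and masses are not known exactly. Their poses are not given: they have to be found in the camera images.
- power_box: Blue battery power box, 170 mm (its x) by 150 mm (its y) by 75 mm high, 2.4 kg, loose on four rubber feet on the bench; origin at the centre of its underside. The battery bay, under the black cover, is in the middle of its flat top deck. Its x axis points away from the grey front panel with the knob.
- bay (a point): Centre of the bay's opening, level with the deck. Under the deck an upturned hook on each tab is caught behind a rib, held up there by the battery springs: as fitted a tab gives 1.2 mm, then stops dead, and over 14 N on a caught hook (pinch or pull) breaks it. With the cover held 2.3 to 3.2 mm down (6 to 9 N of push) the hooks are free: the tabs go fully in and the cover lifts straight out.
- cover: The cover: black hood, 65 mm (its x) by 42 mm (its y), 52 mm high, with a yellow press tab on each y side; 130 g. Origin at the centre of its underside (lower edge of its two end walls, on which it stands when put down). Fitted, that edge is 15 mm below the deck, the top 37 mm above it. Pushed 3.2 mm down, the springs under it are solid and the force shoots up: 8 to 11 N is a safe steady push.
- cover_mid (a point): Point on the cover's centre line, half-way between the press faces of the two tabs and at half the height of those faces, 38 mm above the cover's underside and 14 mm below its top; same axes as the cover. The tabs are pinched along y here.
- left_face (a point): Middle of the outer press face of the +y yellow tab. The plate is 24 mm wide (x), from 10 mm below to 13 mm above this point. A finger ledge at its foot, 4 mm thick, its upper side 10 mm below this point, sticks 9.5 mm farther out: fingertips can push the cover down on it. Its underside is 9 mm above the deck when fitted.
- right_face (a point): The same on the -y side. At rest the two faces are 69 mm apart; pressed fully home, 53 mm.
- tab_left (a joint): How far the +y tab is pressed in: 0 at rest, 0.008 m at its stop; spring-loaded outwards, 2.7 N at rest and 6.3 N at the stop.
- tab_right (a joint): The same for the -y tab.
- battery: The battery pack: dark grey block with an orange band, 56 mm (its x) by 34 mm (its y) by 70 mm high, about 280 g; origin at the centre of its underside. It stands in the bay on sprung contacts and, with the cover off, sticks up about 35 mm above the deck (33 mm with the cover on). In the bay it has 1 mm of play at each side and nothing else holds it.
- battery_mid (a point): Centre of the battery pack, half-way up (35 mm above its underside); same axes.
- contacts: The brass contact plate under the battery, hidden in the box, carried by the battery springs: it presses up with 6.5 N when the cover is fitted, 1.7 N more for each mm the cover is pushed down, and is solid at 3.2 mm. More than 28 N between battery and plate (about 24 N of push, a jolt included on the cover) bends it. Origin at the centre of its upper side.
- mat_top (a point): Centre of the upper side of the green cutting mat, 180 mm (x) by 160 mm (y) by 3 mm, fixed on the bench.
- charger: Black battery charger with grey pocket walls, 110 mm (its x) by 90 mm (its y), fixed to the bench; origin at the centre of its underside. Same axes as its pocket.
- pocket (a point): Centre of the floor of the charger's open pocket, 12 mm above the bench. The pocket is 62 mm (its x) by 40 mm (its y) inside, its 5 mm walls 22 mm high, for the battery standing upright with its length along x, either way round.
- screwdriver: Screwdriver with a green handle, 200 mm long, lying on the bench beyond the box; to be left alone.
- record_weight: Round aluminium record weight, 72 mm across and 34 mm high, beyond the box; to be left alone.
- headphones: Headphones lying flat, two 80 mm ear cups and a band; to be left alone.
Things that resemble listed ones, but are neither listed nor needed, are in the scene too. What is shaped like the charger but pink or red is not meant.

How it is judged:
By the outcome, as a careful person would: the job done as asked, in the order asked, and still so for the second after the job is handed in, with the robot touching nothing.
It also fails if it takes over 72 s, if anything falls off the work surface, if the arm or the gripper's body presses on something with over 40 N, if the wrist force passes 120 N, or if a joint passes its speed limit or range.

## Robot

A 6-joint arm with a two-finger parallel gripper is mounted at the origin on the work surface. World frame = base frame: x ahead of the robot, y to its left, z up, the work surface at z = 0. Lengths are in m, angles in rad, forces in N, time in s.
With the tool pointing down it reaches from about 0.35 to 0.775 m from the base axis. Payload 7.3 kg.
Tool frame: the origin (TCP) lies between the finger pads; the fingertips stand 17 mm ahead of it and the grasp point (between the pads) lies 2 mm behind it (finger_overhang is the distance from the TCP to the fingertips, in m); y points along the fingers, z is the direction in which the jaws open and shut, and the axes are right-handed (so a half turn about y gives the same grasp; the last joint's range is limited). The gripper opens to 92 mm and grips with 3 to 60 N. Pads are 19 mm wide; open, the fingers measure 130 mm over their backs; the gripper's body (75 mm by 190 mm) begins 47 mm behind the grasp point.
Start: joints at [-1.384, 0.342, 1.524, -0, 1.275, -0.146], TCP at [0.172, -0.496, 0.244] pointing down, gripper open.
Joint ranges: [-2.53, 2.53], [-0.77, 2.02], [0.04, 2.7], [-1, 4.14], [0.28, 2.66], [-3.11, 3.11]. Speed limits (rad/s): [2.57, 2.57, 3.14, 3.14, 3.14, 3.14].

## Interface

Orientations are given as a rotation vector (axis times angle).
In Python, from workcell import * gives the robot as it stands.
- The arm moves only by the tool step_arm, never from a script. Its argument "deltas" is a list of rows, each an object with "rot": the turn, a rotation vector about the tool's x, y, z in units of 5 degrees (1.0 is 5 degrees), a list of three; "slide": the shift along the tool's x, y, z in units of 30 mm (1.0 is 30 mm), a list of three; "grip": the finger opening in mm, from 0 to 91.8. A call has 1 to 8 rows; each row shifts and turns the pose as measured when the row begins, along the tool's axes as they then stand; what a row does not reach is not made up. A row lasts 1/10 s, in which the tool goes at most 50 mm and 8.59 degrees, less where a joint would pass 70% of its speed; a pose out of reach is approached as far as the arm can. A call is refused whole if a number of a shift passes 1 or a number of a turn 1, either way. A call with a gripper value outside its range is refused whole. The fingers move at their own pace and stop on an object; "squeeze" is the grip in N (left out, the last holds). Time passes only in rows, so rows that do not move let the fingers close. It gives the time, the measured TCP pose, the force and the opening at its end, in the units of the state.
- sense(): the state, without advancing time (a new reading comes with each control period).
- get_image(name): name is "scene" or "top" or "wrist"; returns a dict with "img" (420x560x3 uint8, blue, green, red), "fx", "fy", "cx", "cy" (pixels), "extrinsics" (4x4, takes a point from world to camera coordinates); the wrist camera has in their place "T_tool_cam" (4x4, takes a point from camera to tool coordinates, whose origin is the TCP and whose axes are the tool frame's). Camera axes: x right, y down, z forward; pixel columns grow to the right and rows downward; lengths in m; the calibration is good to about 2 mm. A picture is of the moment at which its call begins: read the wrist's pose just before it. There is no depth.
- sign_off(): hands the job in, once; it reports no verdict.
The state is a dict: "time": time; "joints": joint angles; "dq": joint speeds; "effort": joint torques, N m; "tool_pos": TCP position; "tool_rot": TCP orientation; "contact_force": force on the tool from outside, world axes, zero at the start; "ft_torque": the same for the moment, N m; "gripper_width": finger opening in m.
Only numpy, scipy, OpenCV 4.12 (cv2) and the standard library are available. Lean on these libraries where they do the work, as an engineer would, in place of code of your own. Each camera call takes 0.05 s, during which the arm holds its last target.

## Working session

There is one attempt and no reset: what is moved stays moved. The work goes in short steps, Python scripts to look and compute and a tool call to move; the robot and the scene stay as the last step left them, time stands still between calls to the robot, and variables do not carry over. Pictures are saved under pics/ and viewed, and the job is handed in when it is done.

Besides the shell and the picture viewer there is one more tool, called after ">>>" as name([rows], argument=value, ...), one row to a line, values as JSON. step_arm: Moves the arm, as the interface text tells. Its arguments: {"type":"object","properties":{"deltas":{"type":"array","items":{"type":"object","properties":{"rot":{"type":"array","items":{"type":"number"}},"slide":{"type":"array","items":{"type":"number"}},"grip":{"type":"number"}}}},"squeeze":{"type":"number"}},"required":["deltas"]}

```bash
ls; mkdir -p pics; python3 - <<'E'
from workcell import *
import cv2
print(sense())
for n in ["scene","top","wrist"]:
    d=get_image(n); cv2.imwrite(f"pics/{n}0.png",d["img"]); print(n,d["fx"],d["cx"],d["cy"],d.get("extrinsics",d.get("T_tool_cam")))
E
```

```text
pics
{'time': 0.0, 'joints': array([-1.38399084e+00,  3.42744620e-01,  1.52505089e+00, -2.14313125e-05,
        1.27537147e+00, -1.46011400e-01]), 'dq': array([ 0.00096417,  0.0030115 ,  0.00063736,  0.00021049,  0.00105205,
       -0.00028824]), 'effort': array([ 5.72531353e-04, -4.31241417e+01, -2.44220048e+01,  7.18861562e-02,
        5.58011059e-02, -1.41264632e-04]), 'tool_pos': array([ 0.1714574 , -0.49580119,  0.24302175]), 'tool_rot': array([-0.34288622,  2.04272004, -2.03946322]), 'contact_force': array([0.94226103, 0.40221347, 0.23874867]), 'ft_torque': array([ 0.0333603 ,  0.01188115, -0.01268428]), 'gripper_width': 0.09182222914091745}
scene 444.36894280910855 276.29715097496836 209.62383952190336 [[-0.08280173  0.99630399  0.02285237 -0.05550557]
 [ 0.5634587   0.06571778 -0.82352624 -0.25010595]
 [-0.82198429 -0.05531302 -0.5668177   1.73261515]
 [ 0.          0.          0.          1.        ]]
top 450.27583539796973 278.59320817784857 207.4747186823649 [[ 0.088908   -0.99603665  0.00252124  0.07250209]
 [-0.973865   -0.08745951 -0.20961345  0.5616269 ]
 [ 0.20900318  0.01618096 -0.97778108  1.33638063]
 [ 0.          0.          0.          1.        ]]
wrist 351.87498620846594 278.227552021739 203.1853519999941 [[-5.87112775e-04  9.69914946e-01  2.43443327e-01 -6.45952578e-02]
 [ 7.21647231e-04 -2.43442894e-01  9.69914963e-01 -1.41239612e-01]
 [ 9.99999567e-01  7.45129668e-04 -5.57008002e-04  2.14678203e-03]
 [ 0.00000000e+00  0.00000000e+00  0.00000000e+00  1.00000000e+00]]
```

View pics/scene0.png

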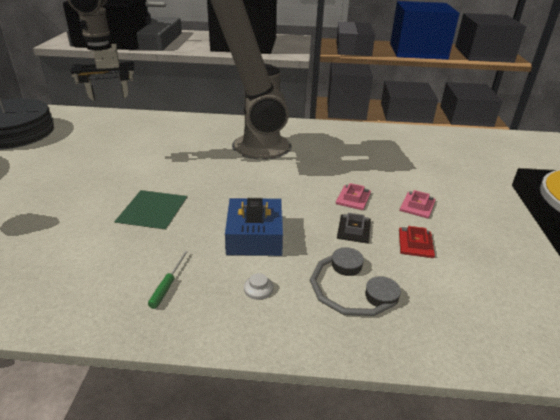

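View pics/top0.png

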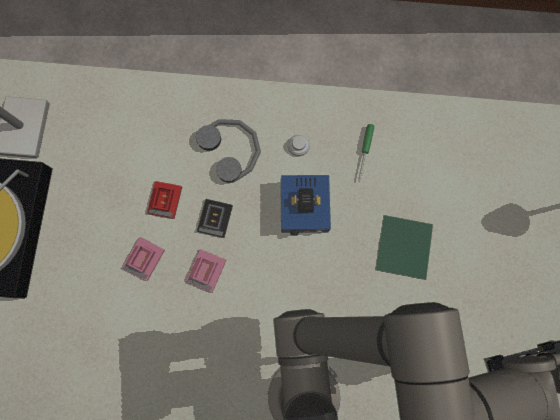

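View pics/wrist0.png

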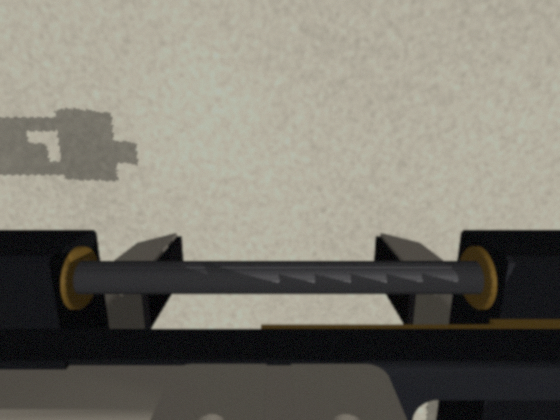

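Scene: the blue box is at scene (255,225) / top (305,205), with the green mat at top (405,247). Charger-shaped things in top view are black (215,218), red (165,200), and pink (145,258) and (207,270). Only the black one fits. Next I'll enlarge and measure.

```bash
cat > h.py <<'E'
from workcell import *
import cv2, numpy as np
from scipy.spatial.transform import Rotation as R
def cam(d,st=None):
    K=np.array([[d["fx"],0,d["cx"]],[0,d["fy"],d["cy"]],[0,0,1.]])
    if "extrinsics" in d: E=np.array(d["extrinsics"]); T=np.linalg.inv(E)
    else:
        W=np.eye(4); W[:3,:3]=R.from_rotvec(st["tool_rot"]).as_matrix(); W[:3,3]=st["tool_pos"]
        T=W@np.array(d["T_tool_cam"])
    return K,T
def onplane(K,T,px,z):
    px=np.atleast_2d(px).astype(float)
    r=np.c_[px,np.ones(len(px))]@np.linalg.inv(K).T@T[:3,:3].T
    o=T[:3,3]; return o+r*((z-o[2])/r[:,2])[:,None]
def proj(K,T,P):
    P=np.atleast_2d(P); c=(P-T[:3,3])@T[:3,:3]; p=c@K.T; return p[:,:2]/p[:,2:]
def tri(vs):
    A=np.zeros((3,3));b=np.zeros(3)
    for K,T,px in vs:
        r=T[:3,:3]@np.linalg.inv(K)@np.array([*px,1.]); r/=np.linalg.norm(r); M=np.eye(3)-np.outer(r,r); A+=M;b+=M@T[:3,3]
    return np.linalg.solve(A,b)
def crop(img,x0,y0,x1,y1,s,name):
    cv2.imwrite(name,cv2.resize(img[y0:y1,x0:x1],None,fx=s,fy=s,interpolation=cv2.INTER_CUBIC))
E
python3 - <<'E'
from h import *
im=cv2.imread("pics/top0.png"); im2=cv2.imread("pics/scene0.png")
crop(im,190,160,340,260,5,"pics/topc.png")
crop(im2,215,175,385,275,4.5,"pics/scenec.png")
hsv=cv2.cvtColor(im,cv2.COLOR_BGR2HSV)
for n,lo,hi in [("blue",(105,120,40),(125,255,255)),("green",(65,60,40),(95,255,140)),("yellow",(15,140,90),(32,255,255))]:
    m=cv2.inRange(hsv,lo,hi)
    for c in cv2.findContours(m,0,2)[0]:
        if cv2.contourArea(c)>8: print(n,cv2.contourArea(c),cv2.minAreaRect(c),np.array2string(cv2.boxPoints(cv2.minAreaRect(c)).round(1)).replace("\n",""))
E
```

```text
blue 1388.5 ((305.5, 202.0), (52.0, 47.0), 90.0) [[282. 176.] [329. 176.] [329. 228.] [282. 228.]]
green 2541.5 ((404.4771728515625, 247.14149475097656), (50.34928894042969, 55.28549575805664), 9.162346839904785) [[375.2 270.4] [384.  215.8] [433.7 223.9] [424.9 278.4]]
green 23.5 ((368.2176208496094, 137.8826446533203), (5.043575286865234, 26.602388381958008), 8.530765533447266) [[363.8 150.7] [367.7 124.4] [372.7 125.1] [368.7 151.4]]
yellow 854.0 ((8.5, 225.0), (17.0, 72.0), 0.0) [[  0. 261.] [  0. 189.] [ 17. 189.] [ 17. 261.]]
```

View pics/topc.png

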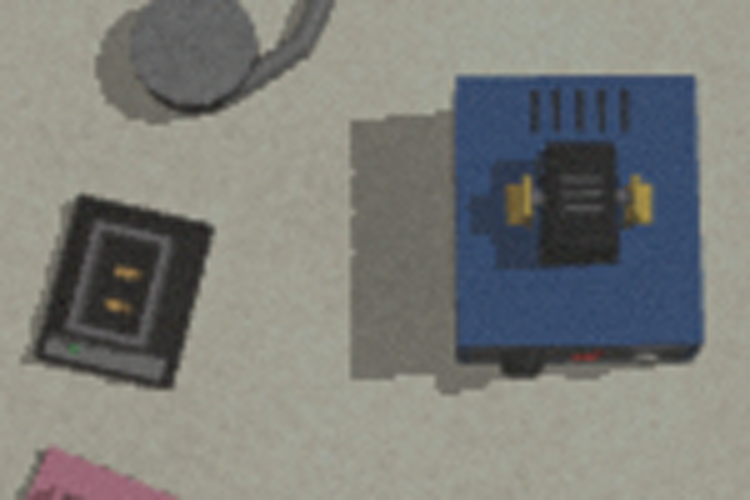

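View pics/scenec.png

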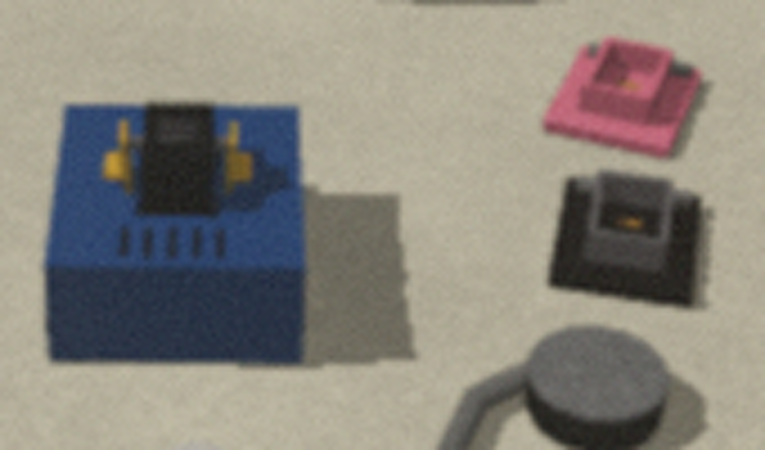

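The crops confirm it. The box's front panel faces the robot, and its cover top is at crop (578,205), i.e. top pixel (305.6,201). The black charger has grey pocket walls, with its pocket at crop (122,285). Next I'll compute positions.

```bash
python3 - <<'E'
from h import *
d=get_image("top"); K,T=cam(d)
dc=lambda a: np.array(a)/5.+[190,160]-0.4
def show(n,px,z):
    P=onplane(K,T,px,z); print(n,P.round(4)[:, :2].tolist(),"mean",P.mean(0)[:2].round(4)); 
    e=[P[1]-P[0],P[2]-P[1]]; print("   len",[round(np.linalg.norm(v[:2]),4) for v in e],"ang",[round(np.degrees(np.arctan2(v[1],v[0])),1) for v in e])
# order: far-left, far-right, near-right, near-left
show("deck",dc([[457,76],[694,76],[703,347],[457,347]]),.075)
show("cover",dc([[546,142],[614,143],[618,263],[540,263]]),.112)
show("tabs",dc([[519,205],[641,200],[641,200]]),.098)
show("chg",dc([[82,196],[213,226],[170,388],[38,360]]),.005)
show("wall",dc([[93,220],[174,235],[152,342],[70,326]]),.034)
show("mat",[[384,215.8],[433.7,223.9],[424.9,278.4],[375.2,270.4]],.003)
E
```

```text
deck [[0.6539, 0.1238], [0.6671, -0.0232], [0.4971, -0.0399], [0.4837, 0.1088]] mean [0.5754 0.0424]
   len [np.float64(0.1476), np.float64(0.1709)] ang [np.float64(-84.9), np.float64(-174.4)]
cover [[0.6068, 0.0662], [0.6099, 0.0254], [0.5366, 0.0176], [0.5324, 0.0638]] mean [0.5714 0.0433]
   len [np.float64(0.0409), np.float64(0.0737)] ang [np.float64(-85.7), np.float64(-174.0)]
tabs [[0.5698, 0.079], [0.5795, 0.0057], [0.5795, 0.0057]] mean [0.5763 0.0301]
   len [np.float64(0.0739), np.float64(0.0)] ang [np.float64(-82.5), np.float64(0.0)]
chg [[0.5721, 0.3597], [0.56, 0.2731], [0.4527, 0.2887], [0.4631, 0.3744]] mean [0.512 0.324]
   len [np.float64(0.0875), np.float64(0.1084)] ang [np.float64(-98.0), np.float64(171.7)]
wall [[0.5509, 0.3455], [0.5459, 0.2934], [0.4766, 0.2993], [0.4821, 0.3516]] mean [0.5139 0.3225]
   len [np.float64(0.0524), np.float64(0.0695)] ang [np.float64(-95.6), np.float64(175.1)]
mat [[0.568, -0.217], [0.5558, -0.3768], [0.3801, -0.3523], [0.3911, -0.1964]] mean [ 0.4738 -0.2856]
   len [np.float64(0.1603), np.float64(0.1774)] ang [np.float64(-94.4), np.float64(172.1)]
```

```bash
cat >> h.py <<'E'
def yawR(yaw,flip=False):
    "tool down, jaw axis z along box y at yaw (rad)"
    s=-1 if flip else 1
    z=s*np.array([-np.sin(yaw),np.cos(yaw),0]); y=np.array([0,0,-1.]); return np.c_[np.cross(y,z),y,z]
def go(pos,yaw,flip=False,st=None):
    st=st or sense(); Rm=R.from_rotvec(st["tool_rot"])
    d=Rm.inv().apply(np.array(pos)-st["tool_pos"])/.03
    r=(Rm.inv()*R.from_matrix(yawR(yaw,flip))).as_rotvec(degrees=True)/5
    print("t",round(st["time"],2),"pos",st["tool_pos"].round(4),"slide",d.round(2),"rot",r.round(2),"F",st["contact_force"].round(2),"w",round(st["gripper_width"]*1e3,1),"q6",round(st["joints"][5],2))
E
python3 - <<'E'
from h import *
for f in (0,1): go([.576,.042,.30],np.radians(5.5),f)
print(R.from_rotvec(sense()["tool_rot"]).as_matrix().round(3))
E
```

```text
t 0.2 pos [ 0.1715 -0.496   0.2433] slide [-18.6   -1.88 -12.55] rot [-0.000e+00 -3.329e+01 -2.000e-02] F [ 0.47 -0.11  0.41] w 92.1 q6 -0.15
t 0.2 pos [ 0.1715 -0.496   0.2433] slide [-18.6   -1.88 -12.55] rot [ 0.01  2.71 -0.  ] F [ 0.47 -0.11  0.41] w 92.1 q6 -0.15
[[-0.945 -0.     0.327]
 [-0.327  0.001 -0.945]
 [-0.    -1.    -0.001]]
```

>>> step_arm([
  {"slide": [-1,-0.1,-0.67],"rot": [0,0,0],"grip": 91.8},
  {"slide": [-1,-0.1,-0.67],"rot": [0,0,0],"grip": 91.8},
  {"slide": [-1,-0.1,-0.67],"rot": [0,0,0],"grip": 91.8},
  {"slide": [-1,-0.1,-0.67],"rot": [0,0,0],"grip": 91.8},
  {"slide": [-1,-0.1,-0.67],"rot": [0,0,0],"grip": 91.8},
  {"slide": [-1,-0.1,-0.67],"rot": [0,0,0],"grip": 91.8},
  {"slide": [-1,-0.1,-0.67],"rot": [0,0,0],"grip": 91.8},
  {"slide": [-1,-0.1,-0.67],"rot": [0,0,0],"grip": 91.8},
])

```text
time: 1.0
tool_pos: [0.349, -0.2603, 0.2662]
tool_rot: [-0.336, 2.05, -2.043]
contact_force: [1.2, -0.6, -0.4]
gripper_width: 0.0917
```

>>> step_arm([
  {"slide": [-1,-0.1,-0.67],"rot": [0,0,0],"grip": 91.8},
  {"slide": [-1,-0.1,-0.67],"rot": [0,0,0],"grip": 91.8},
  {"slide": [-1,-0.1,-0.67],"rot": [0,0,0],"grip": 91.8},
  {"slide": [-1,-0.1,-0.67],"rot": [0,0,0],"grip": 91.8},
  {"slide": [-1,-0.1,-0.67],"rot": [0,0,0],"grip": 91.8},
  {"slide": [-1,-0.1,-0.67],"rot": [0,0,0],"grip": 91.8},
  {"slide": [-1,-0.1,-0.67],"rot": [0,0,0],"grip": 91.8},
  {"slide": [-1,-0.1,-0.67],"rot": [0,0,0],"grip": 91.8},
])

```text
time: 1.8
tool_pos: [0.5306, -0.02, 0.2913]
tool_rot: [-0.336, 2.05, -2.044]
contact_force: [1.2, -0.9, 1.0]
gripper_width: 0.0916
```

```bash
python3 -c "
from h import *
go([.576,.042,.30],np.radians(5.5),1)"
```

```text
t 1.8 pos [ 0.5306 -0.02    0.2913] slide [-2.09 -0.29 -1.48] rot [0.04 2.62 0.02] F [ 1.19 -0.91  0.97] w 91.6 q6 1.06
```

>>> step_arm([
  {"slide": [-0.9,-0.1,-0.7],"rot": [0,0,0],"grip": 91.8},
  {"slide": [-0.9,-0.1,-0.7],"rot": [0,0,0],"grip": 91.8},
  {"slide": [-0.2,0,-0.1],"rot": [0,0.95,0],"grip": 91.8},
  {"slide": [0,0,0],"rot": [0,0.95,0],"grip": 91.8},
  {"slide": [0,0,0],"rot": [0,0.8,0],"grip": 91.8},
  {"slide": [0,0,0],"rot": [0,0,0],"grip": 91.8},
])

```text
time: 2.4
tool_pos: [0.5764, 0.0503, 0.2952]
tool_rot: [-0.101, 2.183, -2.174]
contact_force: [-0.2, -0.9, -0.6]
gripper_width: 0.0923
```

```bash
python3 - <<'E'
from h import *
go([.576,.042,.30],np.radians(5.5),1)
d=get_image("wrist"); cv2.imwrite("pics/w1.png",d["img"])
E
```

```text
t 2.4 pos [0.5764 0.0503 0.2952] slide [ 0.04 -0.16  0.27] rot [ 0.05 -0.1   0.05] F [-0.16 -0.94 -0.58] w 92.3 q6 1.44
```

View pics/w1.png

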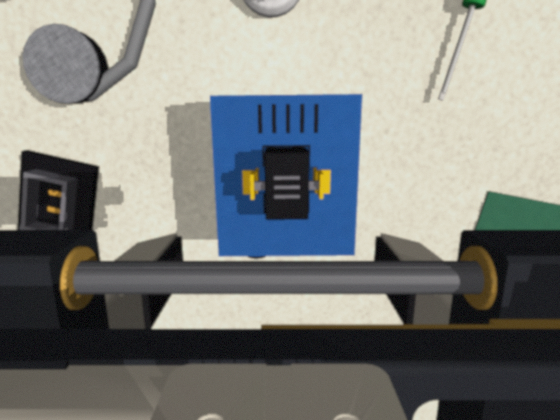

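The wrist view shows the box at (213–362, 94–256), yellow tabs at (250,184) and (322,182), and the cover top at about (288,178).

```bash
cat > m.py <<'E'
from h import *
st=sense(); d=get_image("wrist"); K,T=cam(d,st); im=d["img"]; hsv=cv2.cvtColor(im,cv2.COLOR_BGR2HSV)
cv2.imwrite("pics/wm_%d.png"%int(st["time"]*100),im)
m=cv2.inRange(hsv,(18,140,90),(34,255,255)); m[232:]=0
cs=sorted([c for c in cv2.findContours(m,0,2)[0] if cv2.contourArea(c)>80],key=cv2.contourArea)[-2:]
cs.sort(key=lambda c:c[:,0,0].mean())
for c in cs:
    x,y,w,h=cv2.boundingRect(c); print("tab bbox",x,y,w,h)
b=[cv2.boundingRect(c) for c in cs]
# outer ledge edges (top of ledge z=.075+.013), x along row mid
zl=.088
L=onplane(K,T,[b[0][0],b[0][1]+b[0][3]/2],zl)[0]; Rr=onplane(K,T,[b[1][0]+b[1][2],b[1][1]+b[1][3]/2],zl)[0]
print("ledge outer",L.round(4),Rr.round(4),"mid",((L+Rr)/2).round(4),"dist(.088)",np.linalg.norm(L-Rr).round(4),"yaw",np.degrees(np.arctan2(-(L-Rr)[0],(L-Rr)[1])).round(2))
m=cv2.inRange(hsv,(105,150,60),(125,255,255)); m[258:]=0
c=max(cv2.findContours(m,0,2)[0],key=cv2.contourArea); q=cv2.approxPolyDP(cv2.convexHull(c),6,True)[:,0]
P=onplane(K,T,q,.075); print("deck px",q.tolist()); print(P[:,:2].round(4).tolist(),"mean",P.mean(0).round(4))
for i in range(len(P)):
    e=P[i]-P[i-1]; print("  edge",np.linalg.norm(e).round(4),np.degrees(np.arctan2(e[1],e[0])).round(1))
E
python3 m.py; python3 -c "
from h import *
im=cv2.imread('pics/w1.png'); crop(im,205,88,370,262,4.5/1.4,'pics/w1c.png')"
```

```text
tab bbox 243 169 15 31
tab bbox 314 169 16 29
ledge outer [0.5693 0.0842 0.088 ] [ 0.5783 -0.003   0.088 ] mid [0.5738 0.0406 0.088 ] dist(.088) 0.0876 yaw 5.89
deck px [[359, 95], [352, 253], [220, 254], [211, 97]]
[[0.6662, -0.0222], [0.501, -0.0389], [0.4865, 0.1055], [0.6513, 0.1224]] mean [0.5762 0.0417 0.075 ]
  edge 0.1454 -84.1
  edge 0.166 -174.2
  edge 0.1451 95.7
  edge 0.1657 5.9
```

View pics/w1c.png

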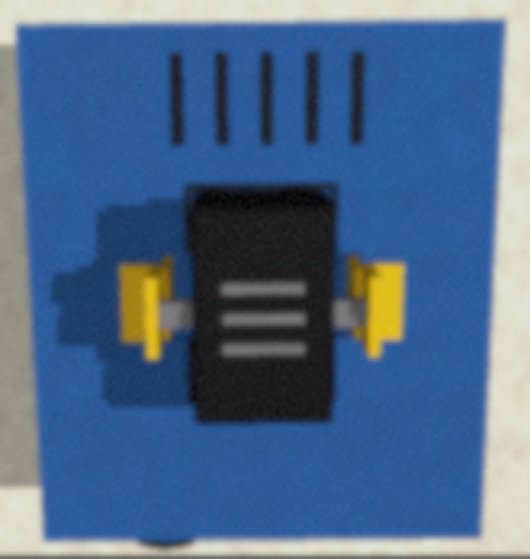

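```bash
python3 - <<'E'
from h import *
st=sense(); K,T=cam(get_image("wrist"),st)
print(onplane(K,T,[[265,152],[308.3,152],[308.3,218.7],[266,218.7]],.112).round(4))
go([.576,.041,.16],np.radians(5.8),1)
E
```

```text
[[0.6064 0.0638 0.112 ]
 [0.61   0.0242 0.112 ]
 [0.5466 0.0171 0.112 ]
 [0.5429 0.0576 0.112 ]]
t 2.55 pos [0.5763 0.0499 0.2955] slide [0.02 4.51 0.31] rot [ 0.05 -0.13  0.05] F [ 0.28 -0.23  0.19] w 91.7 q6 1.43
```

>>> step_arm([
  {"slide": [0,0,0.31],"rot": [0.05,-0.13,0.05],"grip": 80},
  {"slide": [0,1,0],"rot": [0,0,0],"grip": 80},
  {"slide": [0,1,0],"rot": [0,0,0],"grip": 80},
  {"slide": [0,1,0],"rot": [0,0,0],"grip": 80},
  {"slide": [0,1,0],"rot": [0,0,0],"grip": 80},
  {"slide": [0,0.4,0],"rot": [0,0,0],"grip": 80},
  {"slide": [0,0,0],"rot": [0,0,0],"grip": 80},
], squeeze=4)

```text
time: 3.25
tool_pos: [0.5786, 0.0346, 0.1611]
tool_rot: [-0.11, 2.158, -2.166]
contact_force: [1.1, -0.6, 0.3]
gripper_width: 0.0801
```

```bash
python3 - <<'E'
from h import *
go([.576,.041,.135],np.radians(5.8),1)
d=get_image("wrist"); cv2.imwrite("pics/w2.png",d["img"])
E
```

```text
t 3.25 pos [0.5786 0.0346 0.1611] slide [ 0.07  0.87 -0.23] rot [-0.05  0.09 -0.08] F [ 1.09 -0.62  0.34] w 80.1 q6 1.39
```

View pics/w2.png

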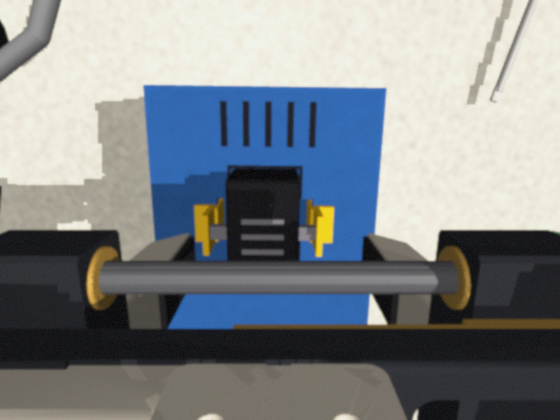

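Tabs are at (204,228) and (325,228) in this view. I'll re-measure the midpoint.

```bash
cat > tabs.py <<'E'
from h import *
def tabs(zl=.088,dz=None):
    st=sense(); d=get_image("wrist"); K,T=cam(d,st); hsv=cv2.cvtColor(d["img"],cv2.COLOR_BGR2HSV)
    m=cv2.inRange(hsv,(18,140,90),(34,255,255)); m[262:]=0
    cs=sorted([c for c in cv2.findContours(m,0,2)[0] if cv2.contourArea(c)>80 and 150<c[:,0,0].mean()<400],key=cv2.contourArea)[-2:]
    cs.sort(key=lambda c:c[:,0,0].mean()); b=[cv2.boundingRect(c) for c in cs]; print(b)
    # ledge top edge row on outer side = far (x+) edge of ledge: half width 12 mm
    far=[]
    for c,s in zip(cs,(1,-1)):
        p=c[:,0]; xe=p[:,0].min() if s==1 else p[:,0].max(); o=p[abs(p[:,0]-xe)<=3]; r0,r1=o[:,1].min(),o[:,1].max()
        far.append(onplane(K,T,[[xe+(0 if s==1 else 1),(r0+r1+1)/2]],zl)[0]); print(xe,r0,r1)
    L,Rr=far; print(L.round(4),Rr.round(4),"mid",((L+Rr)/2).round(4),"d",np.linalg.norm(L-Rr).round(4),"yaw",np.degrees(np.arctan2(-(L-Rr)[0],(L-Rr)[1])).round(2))
tabs()
go([.576,.041,.135],np.radians(5.8),1)
E
python3 tabs.py
```

```text
[(195, 200, 28, 55), (307, 201, 26, 55)]
195 205 240
332 207 242
[0.5721 0.0849 0.088 ] [ 0.5803 -0.003   0.088 ] mid [0.5762 0.0409 0.088 ] d 0.0883 yaw 5.33
t 3.35 pos [0.5796 0.0347 0.1631] slide [ 0.11  0.93 -0.23] rot [-0.05  0.08 -0.12] F [0.02 0.16 0.45] w 79.8 q6 1.39
```

>>> step_arm([
  {"slide": [0.11,0.4,-0.23],"rot": [-0.05,0,-0.1],"grip": 80},
  {"slide": [0,0.3,0],"rot": [0,0,0],"grip": 80},
  {"slide": [0,0,0],"rot": [0,0,0],"grip": 80},
])

```text
time: 3.65
tool_pos: [0.5769, 0.0413, 0.1432]
tool_rot: [-0.111, 2.162, -2.163]
contact_force: [-0.8, 0.1, -0.0]
gripper_width: 0.0801
```

```bash
python3 tabs.py; python3 -c "
from h import *
go([.576,.041,.135],np.radians(5.7),1)"
```

```text
[(200, 204, 30, 58), (320, 206, 30, 55)]
200 210 249
349 212 251
[0.572  0.0847 0.088 ] [ 0.5804 -0.003   0.088 ] mid [0.5762 0.0409 0.088 ] d 0.0881 yaw 5.47
t 3.7 pos [0.5771 0.0413 0.1437] slide [0.04 0.29 0.01] rot [-0.01  0.09 -0.08] F [-0.44  0.15  0.15] w 79.8 q6 1.4
t 3.7 pos [0.5771 0.0413 0.1437] slide [0.04 0.29 0.01] rot [-0.01  0.11 -0.08] F [-0.44  0.15  0.15] w 79.8 q6 1.4
```

>>> step_arm([
  {"slide": [0.04,0.4,0],"rot": [0,0.08,-0.08],"grip": 80},
  {"slide": [0,0.4,0],"rot": [0,0,0],"grip": 80},
  {"slide": [0,0.2,0],"rot": [0,0,0],"grip": 80},
  {"slide": [0,0,0],"rot": [0,0,0],"grip": 80},
])

```text
time: 4.1
tool_pos: [0.5762, 0.0412, 0.1115]
tool_rot: [-0.11, 2.168, -2.17]
contact_force: [-1.0, 0.5, -0.7]
gripper_width: 0.0799
```

```bash
python3 - <<'E'
from h import *
go([.5762,.0409,.108],np.radians(5.6),1)
d=get_image("wrist"); cv2.imwrite("pics/w3.png",d["img"])
go([.5762,.0409,.108],np.radians(5.6),1)
E
```

```text
t 4.1 pos [0.5762 0.0412 0.1115] slide [0.   0.12 0.01] rot [-0.01  0.05 -0.  ] F [-1.02  0.55 -0.75] w 79.9 q6 1.41
t 4.15 pos [0.5764 0.0413 0.1119] slide [0.01 0.13 0.01] rot [-0.01  0.05 -0.  ] F [ 0.19 -0.27  0.65] w 79.9 q6 1.41
```

View pics/w3.png

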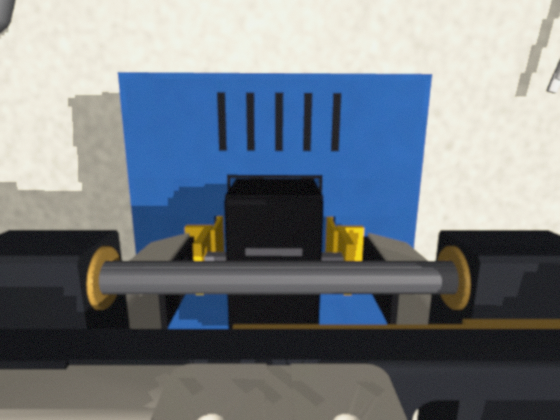

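>>> step_arm([
  {"slide": [0,0,0],"rot": [0,0,0],"grip": 71.5},
  {"slide": [0,0.05,0],"rot": [0,0,0],"grip": 71.5},
  {"slide": [0,0,0],"rot": [0,0,0],"grip": 71.5},
])

```text
time: 4.45
tool_pos: [0.5767, 0.0417, 0.1109]
tool_rot: [-0.108, 2.168, -2.169]
contact_force: [-0.5, 2.9, -2.0]
gripper_width: 0.0721
```

>>> step_arm([
  {"slide": [0,0.07,0],"rot": [0,0,0],"grip": 71.5},
  {"slide": [0,0,0],"rot": [0,0,0],"grip": 71.5},
])

```text
time: 4.65
tool_pos: [0.577, 0.042, 0.1091]
tool_rot: [-0.108, 2.168, -2.168]
contact_force: [-0.5, 0.3, -1.3]
gripper_width: 0.0718
```

>>> step_arm([
  {"slide": [0,0.07,0],"rot": [0,0,0],"grip": 71.5},
  {"slide": [0,0,0],"rot": [0,0,0],"grip": 71.5},
])

```text
time: 4.85
tool_pos: [0.5771, 0.042, 0.1071]
tool_rot: [-0.107, 2.168, -2.168]
contact_force: [-1.2, 1.1, -1.3]
gripper_width: 0.0712
```

>>> step_arm([
  {"slide": [0,0.05,0],"rot": [0,0,0],"grip": 71.5},
  {"slide": [0,0,0],"rot": [0,0,0],"grip": 71.5},
])

```text
time: 5.05
tool_pos: [0.5772, 0.042, 0.1055]
tool_rot: [-0.107, 2.168, -2.168]
contact_force: [0.2, 1.0, -1.0]
gripper_width: 0.0712
```

>>> step_arm([
  {"slide": [0,0.05,0],"rot": [0,0,0],"grip": 71.5},
])

```text
time: 5.15
tool_pos: [0.5773, 0.0421, 0.1042]
tool_rot: [-0.106, 2.168, -2.167]
contact_force: [-1.3, 1.2, 4.7]
gripper_width: 0.0718
```

>>> step_arm([
  {"slide": [0,0.05,0],"rot": [0,0,0],"grip": 71.5},
])

```text
time: 5.25
tool_pos: [0.5773, 0.0422, 0.1031]
tool_rot: [-0.106, 2.168, -2.167]
contact_force: [-2.4, 1.4, 6.4]
gripper_width: 0.0715
```

>>> step_arm([
  {"slide": [0,0.05,0],"rot": [0,0,0],"grip": 71.5},
])

```text
time: 5.35
tool_pos: [0.5774, 0.0422, 0.1021]
tool_rot: [-0.106, 2.167, -2.167]
contact_force: [-2.7, 1.7, 8.1]
gripper_width: 0.0715
```

>>> step_arm([
  {"slide": [0,0.02,0],"rot": [0,0,0],"grip": 71.5},
])

```text
time: 5.45
tool_pos: [0.5774, 0.0422, 0.1021]
tool_rot: [-0.105, 2.167, -2.167]
contact_force: [-3.4, 1.4, 8.4]
gripper_width: 0.0716
```

>>> step_arm([
  {"slide": [0,0.02,0],"rot": [0,0,0],"grip": 67},
  {"slide": [0,0.02,0],"rot": [0,0,0],"grip": 65},
], squeeze=9)

```text
time: 5.65
tool_pos: [0.5775, 0.0421, 0.1024]
tool_rot: [-0.105, 2.166, -2.167]
contact_force: [-2.0, 0.2, 6.6]
gripper_width: 0.0655
```

>>> step_arm([
  {"slide": [0,0.035,0],"rot": [0,0,0],"grip": 61},
  {"slide": [0,0.025,0],"rot": [0,0,0],"grip": 58},
])

```text
time: 5.85
tool_pos: [0.5774, 0.042, 0.1022]
tool_rot: [-0.104, 2.165, -2.166]
contact_force: [-2.9, 1.3, 7.2]
gripper_width: 0.0589
```

>>> step_arm([
  {"slide": [0,0.025,0],"rot": [0,0,0],"grip": 55},
  {"slide": [0,0.025,0],"rot": [0,0,0],"grip": 52},
])

```text
time: 6.05
tool_pos: [0.5775, 0.0424, 0.1023]
tool_rot: [-0.103, 2.165, -2.165]
contact_force: [-3.4, 5.4, 8.8]
gripper_width: 0.0529
```

>>> step_arm([
  {"slide": [0,0.015,0],"rot": [0,0,0],"grip": 50},
  {"slide": [0,0.01,0],"rot": [0,0,0],"grip": 50},
  {"slide": [0,-0.05,0],"rot": [0,0,0],"grip": 50},
], squeeze=12)

```text
time: 6.35
tool_pos: [0.5772, 0.0434, 0.1048]
tool_rot: [-0.103, 2.165, -2.164]
contact_force: [-1.1, 1.3, 3.4]
gripper_width: 0.0532
```

>>> step_arm([
  {"slide": [0,-0.1,0],"rot": [0,0,0],"grip": 50},
  {"slide": [0,-0.1,0],"rot": [0,0,0],"grip": 50},
])

```text
time: 6.55
tool_pos: [0.577, 0.043, 0.1106]
tool_rot: [-0.104, 2.165, -2.164]
contact_force: [-0.4, -0.4, -1.6]
gripper_width: 0.0533
```

>>> step_arm([
  {"slide": [0,-0.3,0],"rot": [0,0,0],"grip": 50},
  {"slide": [0,-0.4,0],"rot": [0,0,0],"grip": 50},
  {"slide": [0,-0.5,0],"rot": [0,0,0],"grip": 50},
  {"slide": [0,-0.6,0],"rot": [0,0,0],"grip": 50},
])

```text
time: 6.95
tool_pos: [0.5752, 0.0423, 0.1655]
tool_rot: [-0.11, 2.168, -2.168]
contact_force: [0.9, -0.8, -0.3]
gripper_width: 0.0526
```

>>> step_arm([
  {"slide": [0,-0.8,0],"rot": [0,0,0],"grip": 50},
  {"slide": [0,-0.8,0],"rot": [0,0,0],"grip": 50},
  {"slide": [0,0,0],"rot": [0,0,0],"grip": 50},
])

```text
time: 7.25
tool_pos: [0.5763, 0.0418, 0.22]
tool_rot: [-0.103, 2.164, -2.166]
contact_force: [-0.3, 0.7, -2.7]
gripper_width: 0.0527
```

```bash
python3 - <<'E'
from h import *
go([.474,-.286,.20],np.radians(-8),1)
go([.474,-.286,.20],np.radians(5.6),1)
d=get_image("wrist"); cv2.imwrite("pics/w4.png",d["img"])
d=get_image("scene"); crop(d["img"],80,130,360,310,2.8,"pics/s4.png")
E
```

```text
t 7.25 pos [0.5763 0.0418 0.22  ] slide [ 4.52  0.65 10.52] rot [-0.01  2.78 -0.09] F [-0.26  0.75 -2.66] w 52.7 q6 1.41
t 7.25 pos [0.5763 0.0418 0.22  ] slide [ 4.52  0.65 10.52] rot [-0.02  0.06 -0.09] F [-0.26  0.75 -2.66] w 52.7 q6 1.41
```

View pics/w4.png

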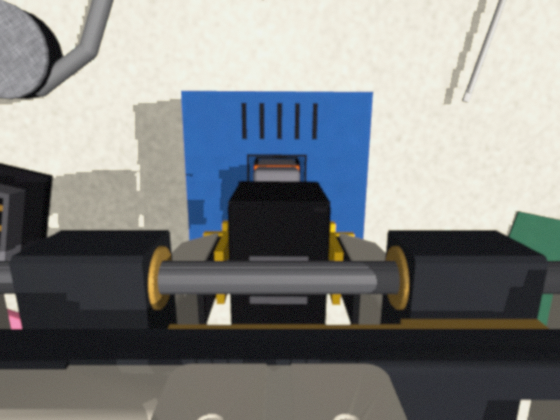

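View pics/s4.png

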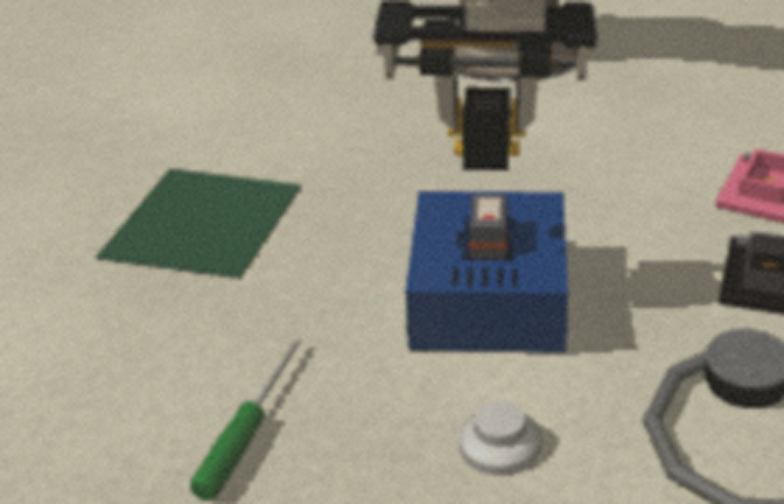

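Cover is off: it is held in the jaws at scene crop (487,130), and the battery is still in the bay. Next is the move to the mat.

>>> step_arm([
  {"slide": [0.42,0,0.5],"grip": 50},
  {"slide": [0.42,0,1],"grip": 50},
  {"slide": [0.42,0,1],"grip": 50},
  {"slide": [0.42,0,1],"grip": 50},
  {"slide": [0.42,0,1],"grip": 50},
  {"slide": [0.42,0,1],"grip": 50},
  {"slide": [0.42,0,1],"grip": 50},
  {"slide": [0.42,0,1],"grip": 50},
])

```text
$.deltas[0]: bad value
```

```bash
python3 - <<'E'
from h import *
go([.474,-.286,.12],np.radians(5.6),1)
E
```

```text
t 7.35 pos [0.5746 0.0419 0.2164] slide [ 4.46  3.21 10.53] rot [-0.    0.06 -0.02] F [-0.62 -0.45 -1.65] w 53.0 q6 1.41
```

>>> step_arm([
  {"slide": [0.42,-0.1,0.5],"rot": [0,0,0],"grip": 50},
  {"slide": [0.42,0,1],"rot": [0,0,0],"grip": 50},
  {"slide": [0.42,0,1],"rot": [0,0,0],"grip": 50},
  {"slide": [0.42,0,1],"rot": [0,0,0],"grip": 50},
  {"slide": [0.42,0,1],"rot": [0,0,0],"grip": 50},
  {"slide": [0.42,0,1],"rot": [0,0,0],"grip": 50},
  {"slide": [0.42,0,1],"rot": [0,0,0],"grip": 50},
  {"slide": [0.42,0,1],"rot": [0,0,0],"grip": 50},
])

```text
time: 8.15
tool_pos: [0.4898, -0.1947, 0.2066]
tool_rot: [-0.14, 2.183, -2.164]
contact_force: [0.3, 0.1, -1.4]
gripper_width: 0.053
```

```bash
python3 - <<'E'
from h import *
go([.474,-.286,.12],np.radians(5.6),1)
E
```

```text
t 8.15 pos [ 0.4898 -0.1947  0.2066] slide [0.81 2.87 2.99] rot [0.11 0.14 0.21] F [ 0.29  0.1  -1.45] w 53.0 q6 0.94
```

>>> step_arm([
  {"slide": [0.27,0,1],"rot": [0.1,0.14,0.2],"grip": 50},
  {"slide": [0.27,0,1],"rot": [0,0,0],"grip": 50},
  {"slide": [0.27,0,0.8],"rot": [0,0,0],"grip": 50},
  {"slide": [0,0,0],"rot": [0,0,0],"grip": 50},
])

```text
time: 8.55
tool_pos: [0.4688, -0.2862, 0.1995]
tool_rot: [-0.112, 2.186, -2.171]
contact_force: [-0.1, 0.3, -1.4]
gripper_width: 0.0527
```

```bash
python3 - <<'E'
from h import *
go([.474,-.286,.12],np.radians(5.6),1)
st=sense();d=get_image("wrist"); cv2.imwrite("pics/w5.png",d["img"]); K,T=cam(d,st)
print(proj(K,T,[.474,-.286,.003]))
E
```

```text
t 8.55 pos [ 0.4688 -0.2862  0.1995] slide [-0.2   2.65  0.03] rot [ 0.08 -0.06  0.11] F [-0.12  0.28 -1.43] w 52.7 q6 0.79
[[277.89393504 176.44451141]]
```

View pics/w5.png

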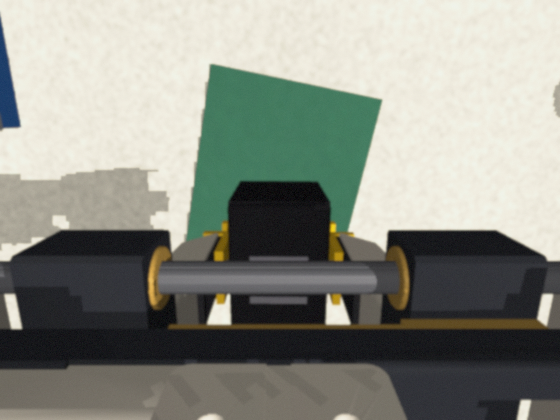

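The mat's far corners are at (211,65) and (380,100). I'll check them against the top-view estimate.

```bash
python3 - <<'E'
from h import *
st=sense();K,T=cam(get_image("wrist"),st)
P=onplane(K,T,[[211,65],[380,100]],.003); print(P)
v=(P[0]-P[1]); u=v/np.linalg.norm(v); print(np.linalg.norm(v), "c", (P.mean(0)+.09*np.array([-u[1],u[0],0])).round(4), (P.mean(0)-.09*np.array([u[1],-u[0],0])).round(4))
go([.474,-.286,.06],np.radians(5.6),1)
E
```

```text
[[ 0.56942444 -0.21483227  0.003     ]
 [ 0.55371553 -0.37072566  0.003     ]]
0.15668285708365473 c [ 0.472  -0.2838  0.003 ] [ 0.472  -0.2838  0.003 ]
t 8.65 pos [ 0.4694 -0.2836  0.1996] slide [-0.19  4.65  0.14] rot [ 0.1  -0.04  0.11] F [ 0.58 -0.51 -1.52] w 52.8 q6 0.79
```

>>> step_arm([
  {"slide": [-0.12,0.8,0.05],"rot": [0.1,0,0.1],"grip": 50},
  {"slide": [0,0.8,0],"rot": [0,0,0],"grip": 50},
  {"slide": [0,0.8,0],"rot": [0,0,0],"grip": 50},
  {"slide": [0,0.8,0],"rot": [0,0,0],"grip": 50},
  {"slide": [0,0.5,0],"rot": [0,0,0],"grip": 50},
  {"slide": [0,0.3,0],"rot": [0,0,0],"grip": 50},
  {"slide": [0,0,0],"rot": [0,0,0],"grip": 50},
])

```text
time: 9.35
tool_pos: [0.4739, -0.275, 0.073]
tool_rot: [-0.115, 2.175, -2.165]
contact_force: [-0.3, 0.5, -0.9]
gripper_width: 0.053
```

```bash
python3 - <<'E'
from h import *
go([.473,-.285,.05],np.radians(5.6),1)
E
```

```text
t 9.35 pos [ 0.4739 -0.275   0.073 ] slide [0.06 0.77 0.33] rot [0.06 0.06 0.03] F [-0.25  0.51 -0.95] w 53.0 q6 0.8
```

>>> step_arm([
  {"slide": [0.05,0.25,0.3],"rot": [0.06,0,0.03],"grip": 50},
  {"slide": [0,0.25,0],"rot": [0,0,0],"grip": 50},
  {"slide": [0,0.1,0],"rot": [0,0,0],"grip": 50},
  {"slide": [0,0,0],"rot": [0,0,0],"grip": 50},
])

```text
time: 9.75
tool_pos: [0.4746, -0.2848, 0.0554]
tool_rot: [-0.109, 2.164, -2.17]
contact_force: [-0.1, -1.3, -0.9]
gripper_width: 0.0527
```

```bash
python3 - <<'E'
from h import *
go([.473,-.285,.048],np.radians(5.6),1)
E
```

```text
t 9.75 pos [ 0.4746 -0.2848  0.0554] slide [ 0.06  0.25 -0.  ] rot [-0.03  0.07 -0.03] F [-0.1  -1.27 -0.86] w 52.7 q6 0.79
```

>>> step_arm([
  {"slide": [0.05,0.1,0],"rot": [0,0,0],"grip": 50},
  {"slide": [0,0.08,0],"rot": [0,0,0],"grip": 50},
])

```text
time: 9.95
tool_pos: [0.4734, -0.2854, 0.0505]
tool_rot: [-0.108, 2.162, -2.171]
contact_force: [0.7, -0.2, -1.6]
gripper_width: 0.0526
```

>>> step_arm([
  {"slide": [0,0.05,0],"rot": [0,0,0],"grip": 50},
])

```text
time: 10.05
tool_pos: [0.4734, -0.2855, 0.0489]
tool_rot: [-0.108, 2.162, -2.171]
contact_force: [-0.5, -0.1, -1.4]
gripper_width: 0.0528
```

>>> step_arm([
  {"slide": [0,0.04,0],"rot": [0,0,0],"grip": 50},
])

```text
time: 10.15
tool_pos: [0.4734, -0.2856, 0.0482]
tool_rot: [-0.107, 2.162, -2.171]
contact_force: [-2.9, 1.7, 13.4]
gripper_width: 0.0534
```

>>> step_arm([
  {"slide": [0,0,0],"rot": [0,0,0],"grip": 58},
  {"slide": [0,0,0],"rot": [0,0,0],"grip": 64},
  {"slide": [0,0,0],"rot": [0,0,0],"grip": 70},
  {"slide": [0,0,0],"rot": [0,0,0],"grip": 76},
  {"slide": [0,0,0],"rot": [0,0,0],"grip": 84},
  {"slide": [0,0,0],"rot": [0,0,0],"grip": 84},
  {"slide": [0,-0.1,0],"rot": [0,0,0],"grip": 84},
])

```text
time: 10.85
tool_pos: [0.4737, -0.2857, 0.0515]
tool_rot: [-0.107, 2.161, -2.171]
contact_force: [0.4, 0.4, 0.4]
gripper_width: 0.0844
```

>>> step_arm([
  {"slide": [0,-0.3,0],"rot": [0,0,0],"grip": 91.8},
  {"slide": [0,-0.5,0],"rot": [0,0,0],"grip": 91.8},
  {"slide": [0,-1,0],"rot": [0,0,0],"grip": 91.8},
  {"slide": [0,-1,0],"rot": [0,0,0],"grip": 91.8},
  {"slide": [0,-1,0],"rot": [0,0,0],"grip": 91.8},
  {"slide": [0,-1,0],"rot": [0,0,0],"grip": 91.8},
  {"slide": [0,-1,0],"rot": [0,0,0],"grip": 91.8},
  {"slide": [0,-0.5,0],"rot": [0,0,0],"grip": 91.8},
])

```text
time: 11.65
tool_pos: [0.4716, -0.284, 0.2513]
tool_rot: [-0.108, 2.162, -2.171]
contact_force: [-0.0, 0.0, 0.4]
gripper_width: 0.092
```

```bash
python3 - <<'E'
from h import *
d=get_image("wrist"); cv2.imwrite("pics/w6.png",d["img"])
d=get_image("top"); cv2.imwrite("pics/t6.png",d["img"])
go([.576,.041,.28],np.radians(5.6),1)
E
```

```text
t 11.75 pos [ 0.472  -0.2842  0.2509] slide [ -4.57  -1.   -10.42] rot [-0.06  0.06 -0.06] F [-0.19 -0.51  0.45] w 92.0 q6 0.79
```

View pics/w6.png

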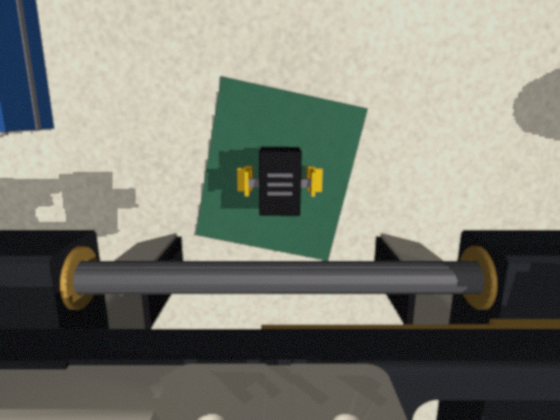

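The cover stands upright on the mat: cover at (280,181), mat corners (220,77), (367,108), (328,260) and (196,235). Now the battery.

>>> step_arm([
  {"slide": [-0.44,-0.1,-1],"rot": [-0.06,0,-0.06],"grip": 70},
  {"slide": [-0.44,-0.1,-1],"rot": [0,0,0],"grip": 70},
  {"slide": [-0.44,-0.1,-1],"rot": [0,0,0],"grip": 70},
  {"slide": [-0.44,-0.1,-1],"rot": [0,0,0],"grip": 70},
  {"slide": [-0.44,-0.1,-1],"rot": [0,0,0],"grip": 70},
  {"slide": [-0.44,-0.1,-1],"rot": [0,0,0],"grip": 70},
  {"slide": [-0.44,-0.1,-1],"rot": [0,0,0],"grip": 70},
  {"slide": [-0.44,-0.1,-1],"rot": [0,0,0],"grip": 70},
])

```text
time: 12.55
tool_pos: [0.5505, -0.0285, 0.2672]
tool_rot: [-0.118, 2.184, -2.174]
contact_force: [0.3, -0.6, -0.3]
gripper_width: 0.0702
```

```bash
python3 - <<'E'
from h import *
go([.576,.041,.26],np.radians(5.6),1)
E
```

```text
t 12.55 pos [ 0.5505 -0.0285  0.2672] slide [-1.07  0.24 -2.22] rot [ 0.06 -0.03  0.15] F [ 0.28 -0.62 -0.31] w 70.2 q6 1.28
```

>>> step_arm([
  {"slide": [-0.5,0,-1],"rot": [0.06,0,0.15],"grip": 70},
  {"slide": [-0.5,0,-0.9],"rot": [0,0,0],"grip": 70},
  {"slide": [0,0,-0.2],"rot": [0,0,0],"grip": 70},
  {"slide": [0,0,0],"rot": [0,0,0],"grip": 70},
])

```text
time: 12.95
tool_pos: [0.5735, 0.0439, 0.2626]
tool_rot: [-0.116, 2.175, -2.172]
contact_force: [0.3, 0.1, -0.1]
gripper_width: 0.0698
```

```bash
python3 - <<'E'
from h import *
go([.576,.041,.26],np.radians(5.6),1)
st=sense();d=get_image("wrist"); cv2.imwrite("pics/w7.png",d["img"]);K,T=cam(d,st)
Rz=R.from_euler("z",5.6,degrees=True).as_matrix()
print(proj(K,T,(np.array([[28,17,110],[28,-17,110],[-28,-17,110],[-28,17,110]])/1000)@Rz.T+[.576,.041,0]).round(0).tolist())
go([.576,.041,.16],np.radians(5.6),1)
E
```

```text
t 12.95 pos [0.5735 0.0439 0.2626] slide [-0.07  0.09  0.1 ] rot [0.02 0.03 0.08] F [ 0.25  0.15 -0.11] w 69.8 q6 1.41
[[260.0, 157.0], [300.0, 157.0], [299.0, 221.0], [260.0, 221.0]]
t 13.0 pos [0.5734 0.0433 0.2626] slide [-0.1   3.42  0.09] rot [0.02 0.02 0.08] F [-0.11 -0.07 -0.28] w 70.1 q6 1.41
```

View pics/w7.png

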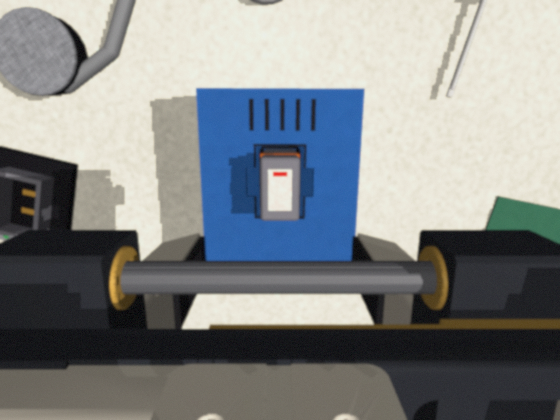

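The battery top is at (260–300, 155–219), which matches my predicted corners, so the box hasn't moved.

>>> step_arm([
  {"slide": [-0.1,0.8,0.08],"rot": [0,0,0.08],"grip": 60},
  {"slide": [0,0.8,0],"rot": [0,0,0],"grip": 60},
  {"slide": [0,0.8,0],"rot": [0,0,0],"grip": 60},
  {"slide": [0,0.7,0],"rot": [0,0,0],"grip": 60},
  {"slide": [0,0.4,0],"rot": [0,0,0],"grip": 60},
  {"slide": [0,0,0],"rot": [0,0,0],"grip": 60},
])

```text
time: 13.6
tool_pos: [0.5743, 0.0326, 0.1533]
tool_rot: [-0.1, 2.175, -2.176]
contact_force: [0.4, 0.1, 1.0]
gripper_width: 0.0599
```

```bash
python3 - <<'E'
from h import *
go([.576,.041,.098],np.radians(5.6),1)
E
```

```text
t 13.6 pos [0.5743 0.0326 0.1533] slide [-0.08  1.84 -0.28] rot [-0.01 -0.08  0.01] F [0.38 0.13 0.95] w 59.9 q6 1.4
```

>>> step_arm([
  {"slide": [-0.06,0.3,-0.28],"rot": [0,0,0],"grip": 60},
  {"slide": [0,0.3,0],"rot": [0,0,0],"grip": 60},
  {"slide": [0,0,0],"rot": [0,0,0],"grip": 60},
])

```text
time: 13.9
tool_pos: [0.5756, 0.0397, 0.1351]
tool_rot: [-0.096, 2.175, -2.177]
contact_force: [0.3, -0.4, -0.1]
gripper_width: 0.0598
```

```bash
python3 - <<'E'
from h import *
go([.576,.041,.098],np.radians(5.6),1)
E
```

```text
t 13.9 pos [0.5756 0.0397 0.1351] slide [-0.02  1.24 -0.04] rot [-0.01 -0.11 -0.  ] F [ 0.28 -0.36 -0.15] w 59.8 q6 1.42
```

>>> step_arm([
  {"slide": [0,0.4,-0.04],"rot": [0,-0.1,0],"grip": 60},
  {"slide": [0,0.4,0],"rot": [0,0,0],"grip": 60},
  {"slide": [0,0.3,0],"rot": [0,0,0],"grip": 60},
  {"slide": [0,0,0],"rot": [0,0,0],"grip": 60},
])

```text
time: 14.3
tool_pos: [0.5758, 0.041, 0.0999]
tool_rot: [-0.105, 2.169, -2.171]
contact_force: [0.1, -0.0, -0.8]
gripper_width: 0.0601
```

```bash
python3 - <<'E'
from h import *
go([.576,.041,.098],np.radians(5.6),1)
E
```

```text
t 14.3 pos [0.5758 0.041  0.0999] slide [-0.01  0.06  0.  ] rot [-0.02  0.01 -0.02] F [ 0.1  -0.01 -0.79] w 60.1 q6 1.41
```

>>> step_arm([
  {"slide": [0,0.06,0],"rot": [0,0,0],"grip": 45},
  {"slide": [0,0,0],"rot": [0,0,0],"grip": 39},
  {"slide": [0,0,0],"rot": [0,0,0],"grip": 36},
  {"slide": [0,0,0],"rot": [0,0,0],"grip": 30},
  {"slide": [0,0,0],"rot": [0,0,0],"grip": 30},
], squeeze=6)

```text
time: 14.8
tool_pos: [0.5762, 0.0414, 0.0986]
tool_rot: [-0.104, 2.169, -2.171]
contact_force: [-0.7, 0.8, -0.5]
gripper_width: 0.0349
```

>>> step_arm([
  {"slide": [0,0,0],"rot": [0,0,0],"grip": 30},
  {"slide": [0,0,0],"rot": [0,0,0],"grip": 30},
], squeeze=20)

```text
time: 15.0
tool_pos: [0.5761, 0.0414, 0.0988]
tool_rot: [-0.104, 2.169, -2.171]
contact_force: [0.1, 0.1, -0.6]
gripper_width: 0.0343
```

Gripped at 34.3 mm. Lifting straight up.

>>> step_arm([
  {"slide": [0,-0.1,0],"rot": [0,0,0],"grip": 30},
  {"slide": [0,-0.2,0],"rot": [0,0,0],"grip": 30},
  {"slide": [0,-0.3,0],"rot": [0,0,0],"grip": 30},
  {"slide": [0,-0.4,0],"rot": [0,0,0],"grip": 30},
])

```text
time: 15.4
tool_pos: [0.5748, 0.0412, 0.1287]
tool_rot: [-0.109, 2.171, -2.173]
contact_force: [0.4, 0.6, -2.1]
gripper_width: 0.0341
```

>>> step_arm([
  {"slide": [0,-0.5,0],"rot": [0,0,0],"grip": 30},
  {"slide": [0,-0.6,0],"rot": [0,0,0],"grip": 30},
  {"slide": [0,-0.8,0],"rot": [0,0,0],"grip": 30},
  {"slide": [0,-0.8,0],"rot": [0,0,0],"grip": 30},
  {"slide": [0,-0.5,0],"rot": [0,0,0],"grip": 30},
  {"slide": [0,0,0],"rot": [0,0,0],"grip": 30},
])

```text
time: 16.0
tool_pos: [0.5757, 0.0411, 0.236]
tool_rot: [-0.101, 2.166, -2.17]
contact_force: [0.5, -0.3, -3.2]
gripper_width: 0.0344
```

```bash
python3 - <<'E'
from h import *
d=get_image("scene"); crop(d["img"],180,110,430,300,3,"pics/s8.png")
st=sense();d=get_image("wrist"); cv2.imwrite("pics/w8.png",d["img"])
go([.513,.323,.22],np.radians(5.6),1)
go([.513,.323,.22],np.radians(-7.5),1)
E
```

```text
t 16.1 pos [0.5747 0.0411 0.2334] slide [ 1.12  0.43 -9.55] rot [-0.02  0.01 -0.01] F [ 0.59  0.37 -2.89] w 34.2 q6 1.41
t 16.1 pos [0.5747 0.0411 0.2334] slide [ 1.12  0.43 -9.55] rot [-0.01  2.63 -0.02] F [ 0.59  0.37 -2.89] w 34.2 q6 1.41
```

View pics/s8.png

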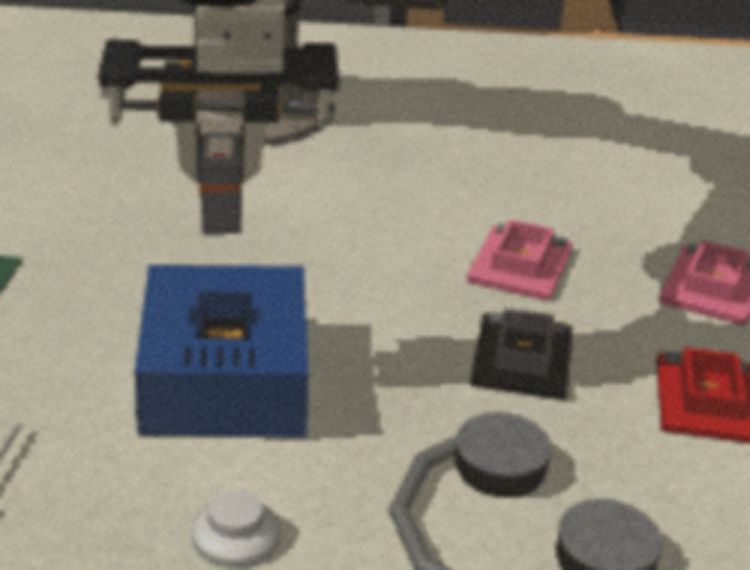

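View pics/w8.png

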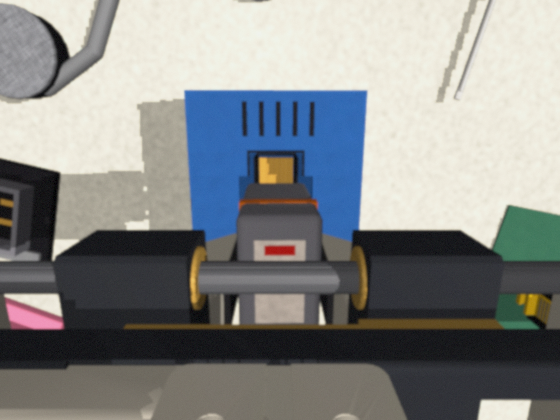

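The battery is out and held at scene crop (220,200), and the empty bay shows the brass plate. I'll move toward the black charger, stopping short so I can see its pocket.

>>> step_arm([
  {"slide": [0.35,0,-0.6],"rot": [0,0.5,0],"grip": 30},
  {"slide": [0.35,0,-1],"rot": [0,0.7,0],"grip": 30},
  {"slide": [0.3,0,-1],"rot": [0,0.7,0],"grip": 30},
  {"slide": [0.3,0,-1],"rot": [0,0.7,0],"grip": 30},
  {"slide": [0.4,0,-1],"rot": [0,0,0],"grip": 30},
  {"slide": [0.4,0,-1],"rot": [0,0,0],"grip": 30},
  {"slide": [0.4,0,-1],"rot": [0,0,0],"grip": 30},
  {"slide": [0.4,0,-1],"rot": [0,0,0],"grip": 30},
])

```text
time: 16.9
tool_pos: [0.4979, 0.2762, 0.2224]
tool_rot: [-0.139, -2.129, 2.146]
contact_force: [0.0, -0.1, -2.7]
gripper_width: 0.034
```

```bash
python3 - <<'E'
from h import *
go([.44,.32,.235],np.radians(-7.5),1)
E
```

```text
t 16.9 pos [0.4979 0.2762 0.2224] slide [ 2.13 -0.4  -1.16] rot [-0.1  -0.18  0.18] F [ 0.03 -0.07 -2.66] w 34.0 q6 2.09
```

>>> step_arm([
  {"slide": [0.7,-0.2,-0.6],"rot": [-0.1,-0.18,0.18],"grip": 30},
  {"slide": [0.7,-0.2,-0.5],"rot": [0,0,0],"grip": 30},
  {"slide": [0.7,0,0],"rot": [0,0,0],"grip": 30},
  {"slide": [0,0,0],"rot": [0,0,0],"grip": 30},
])

```text
time: 17.3
tool_pos: [0.4338, 0.322, 0.2285]
tool_rot: [-0.124, -2.147, 2.156]
contact_force: [-0.7, 0.0, -3.3]
gripper_width: 0.0341
```

```bash
python3 - <<'E'
from h import *
go([.513,.323,.20],np.radians(-7.5),1)
st=sense();d=get_image("wrist"); cv2.imwrite("pics/w9.png",d["img"]); K,T=cam(d,st)
Rz=R.from_euler("z",-7.5,degrees=True).as_matrix()
print(proj(K,T,(np.array([[36,25,34],[36,-25,34],[-36,-25,34],[-36,25,34],[0,0,12]])/1000)@Rz.T+[.513,.323,0]).round(0).tolist())
print(sense()["tool_pos"])
E
```

```text
t 17.3 pos [0.4338 0.322  0.2285] slide [-2.62  0.92 -0.37] rot [-0.06  0.06  0.12] F [-0.65  0.04 -3.28] w 34.1 q6 2.19
[[235.0, 55.0], [291.0, 56.0], [290.0, 138.0], [237.0, 138.0], [264.0, 99.0]]
[0.43515504 0.32188201 0.22856609]
```

View pics/w9.png

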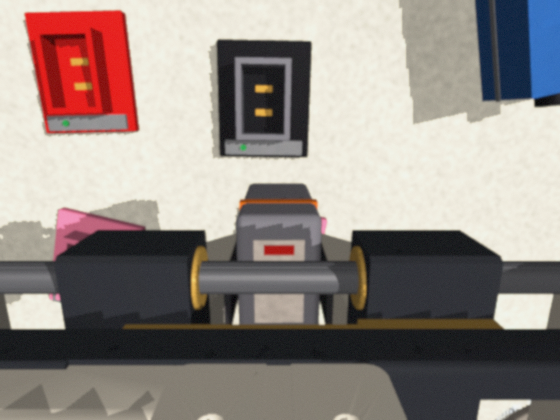

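The black charger's pocket walls are at (235–291, 58–139), within about 2 px of my prediction. I'll do a fine measurement on an enlarged crop.

```bash
python3 - <<'E'
from h import *
im=cv2.imread("pics/w9.png"); crop(im,205,30,325,170,4.2,"pics/w9c.png")
E
```

```text
(no output)
```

View pics/w9c.png

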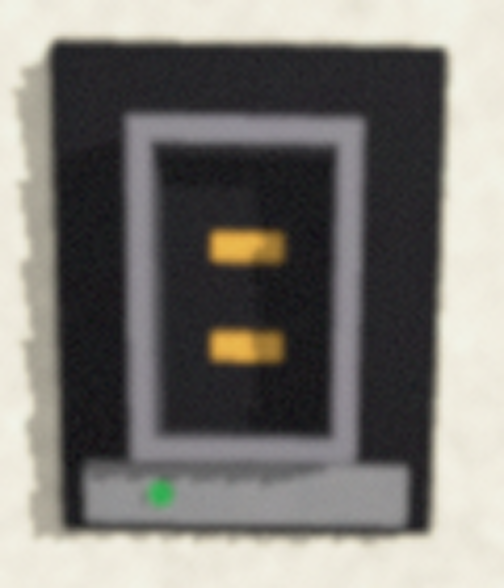

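```bash
python3 - <<'E'
from h import *
for k in range(2):
    st=sense();d=get_image("wrist"); K,T=cam(d,st); im=d["img"]; crop(im,205,30,325,170,4.2,f"pics/w10c{k}.png"); print(st["tool_pos"].round(4),st["contact_force"].round(1))
    hsv=cv2.cvtColor(im,cv2.COLOR_BGR2HSV); g=im.max(2)
    # dark charger mask outline
    m=cv2.inRange(g,0,70); m[:30]=0;m[170:]=0;m[:,:205]=0;m[:,325:]=0
    m=cv2.morphologyEx(m,cv2.MORPH_OPEN,np.ones((3,3)))
    cs=[c for c in cv2.findContours(m,cv2.RETR_CCOMP,2)[0] if cv2.contourArea(c)>500]
    for c in cs: 
        r=cv2.minAreaRect(c); q=cv2.boxPoints(r); P=onplane(K,T,q,.034); print(round(cv2.contourArea(c)),q.round(1).tolist(),"mean",P.mean(0).round(4),[np.linalg.norm(P[i]-P[i-1]).round(4) for i in (1,2)],[np.degrees(np.arctan2(*(P[i]-P[i-1])[1::-1])).round(1) for i in (1,2)])
    for n,q in (("outer",[[124,113],[366,117],[358,462],[131,460]]),("inner",[[155,142],[337,144],[332,436],[157,438]])):
        P=onplane(K,T,np.array(q)/4.2+[205,30]-.4,.034); print(n,P.mean(0).round(4),[np.linalg.norm(P[i]-P[i-1]).round(4) for i in range(4)],[np.degrees(np.arctan2(*(P[i]-P[i-1])[1::-1])).round(1) for i in range(4)])
E
```

```text
[0.4352 0.3219 0.2286] [ 0.6 -0.1 -2.7]
2674 [[242.0, 67.0], [284.0, 67.0], [284.0, 134.0], [242.0, 134.0]] mean [0.5117 0.3235 0.034 ] [np.float64(0.0375), np.float64(0.0589)] [np.float64(-97.2), np.float64(173.1)]
3984 [[218.0, 42.0], [309.0, 42.0], [309.0, 156.0], [218.0, 156.0]] mean [0.5117 0.323  0.034 ] [np.float64(0.08), np.float64(0.1002)] [np.float64(-97.1), np.float64(174.1)]
outer [0.5134 0.3234 0.034 ] [np.float64(0.0724), np.float64(0.0512), np.float64(0.072), np.float64(0.0508)] [np.float64(-7.7), np.float64(-98.0), np.float64(172.0), np.float64(82.3)]
inner [0.5133 0.3233 0.034 ] [np.float64(0.0618), np.float64(0.0386), np.float64(0.061), np.float64(0.039)] [np.float64(-8.3), np.float64(-97.7), np.float64(172.0), np.float64(83.5)]
[0.4363 0.3215 0.2288] [ 0.2 -0.  -2.2]
2664 [[242.0, 68.0], [284.0, 68.0], [284.0, 136.0], [242.0, 136.0]] mean [0.5117 0.3233 0.034 ] [np.float64(0.0376), np.float64(0.06)] [np.float64(-97.2), np.float64(173.0)]
3962 [[216.60000610351562, 156.89999389648438], [218.0, 43.79999923706055], [309.20001220703125, 44.900001525878906], [307.79998779296875, 158.10000610351562]] mean [0.5115 0.3234 0.034 ] [np.float64(0.0998), np.float64(0.0804)] [np.float64(-10.5), np.float64(-97.9)]
outer [0.5148 0.323  0.034 ] [np.float64(0.0724), np.float64(0.0512), np.float64(0.0721), np.float64(0.0508)] [np.float64(-7.8), np.float64(-98.1), np.float64(171.9), np.float64(82.3)]
inner [0.5146 0.3229 0.034 ] [np.float64(0.0619), np.float64(0.0387), np.float64(0.061), np.float64(0.039)] [np.float64(-8.3), np.float64(-97.8), np.float64(172.0), np.float64(83.4)]
```

View pics/w10c1.png

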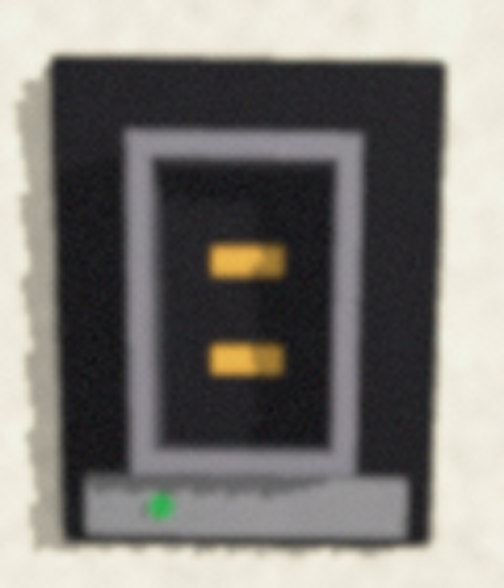

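```bash
python3 - <<'E'
from h import *
go([.512,.3233,.16],np.radians(-7.9),1)
E
```

```text
t 17.45 pos [0.437  0.3213 0.229 ] slide [-2.49  2.28 -0.39] rot [-0.04  0.12  0.08] F [ 0.77 -1.23 -2.79] w 34.3 q6 2.19
```

>>> step_arm([
  {"slide": [-0.8,0,-0.13],"rot": [-0.04,0.12,0.08],"grip": 30},
  {"slide": [-0.8,0,-0.13],"rot": [0,0,0],"grip": 30},
  {"slide": [-0.8,0.5,-0.13],"rot": [0,0,0],"grip": 30},
  {"slide": [0,0.8,0],"rot": [0,0,0],"grip": 30},
  {"slide": [0,0.7,0],"rot": [0,0,0],"grip": 30},
  {"slide": [0,0,0],"rot": [0,0,0],"grip": 30},
])

```text
time: 18.05
tool_pos: [0.5183, 0.3189, 0.1645]
tool_rot: [-0.158, -2.145, 2.147]
contact_force: [-0.1, -0.1, -2.5]
gripper_width: 0.0339
```

```bash
python3 - <<'E'
from h import *
go([.512,.3233,.12],np.radians(-7.9),1)
E
```

```text
t 18.05 pos [0.5183 0.3189 0.1645] slide [ 0.23  1.48 -0.12] rot [-0.01 -0.09 -0.01] F [-0.08 -0.07 -2.49] w 33.9 q6 2.14
```

>>> step_arm([
  {"slide": [0.22,0.5,-0.12],"rot": [0,-0.09,0],"grip": 30},
  {"slide": [0,0.5,0],"rot": [0,0,0],"grip": 30},
  {"slide": [0,0.3,0],"rot": [0,0,0],"grip": 30},
  {"slide": [0,0,0],"rot": [0,0,0],"grip": 30},
])

```text
time: 18.45
tool_pos: [0.5155, 0.3218, 0.1261]
tool_rot: [-0.156, -2.149, 2.15]
contact_force: [-0.1, -0.3, -2.0]
gripper_width: 0.0337
```

```bash
python3 - <<'E'
from h import *
d=get_image("wrist"); cv2.imwrite("pics/w11.png",d["img"])
d=get_image("scene"); crop(d["img"],290,130,420,270,4.2,"pics/s11.png")
d=get_image("top"); crop(d["img"],150,150,290,270,4.2,"pics/t11.png")
go([.512,.3233,.10],np.radians(-7.9),1)
E
```

```text
t 18.6 pos [0.5163 0.3224 0.1278] slide [ 0.15  0.93 -0.01] rot [ 0.02 -0.04 -0.07] F [ 0.28 -0.09 -2.4 ] w 33.9 q6 2.15
```

View pics/w11.png

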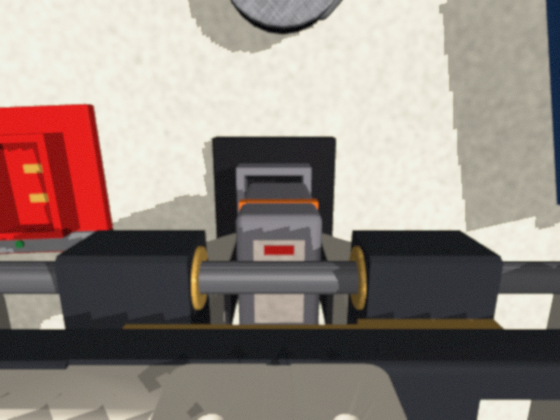

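View pics/s11.png

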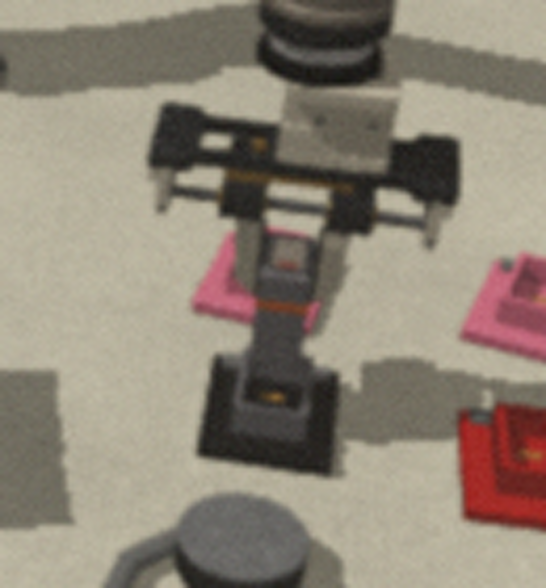

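View pics/t11.png

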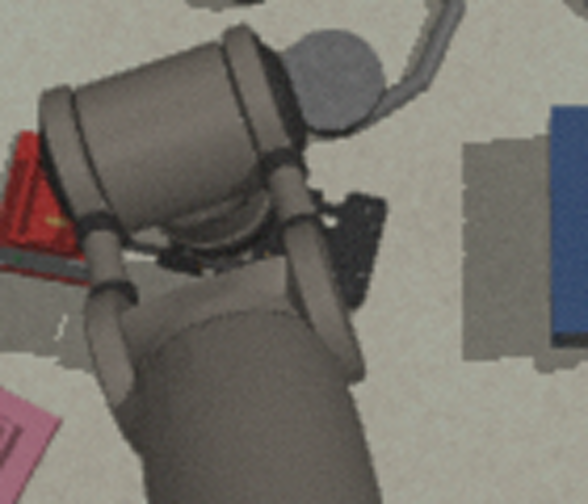

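```bash
python3 - <<'E'
from h import *
im=cv2.imread("pics/w11.png"); crop(im,200,125,350,215,5,"pics/w11c.png")
st=sense();K,T=cam(get_image("wrist"),st); print(st["tool_pos"])
im=get_image("wrist")["img"]; crop(im,200,125,350,215,5,"pics/w12c.png")
E
```

```text
[0.5162904  0.32242209 0.12778105]
```

View pics/w12c.png

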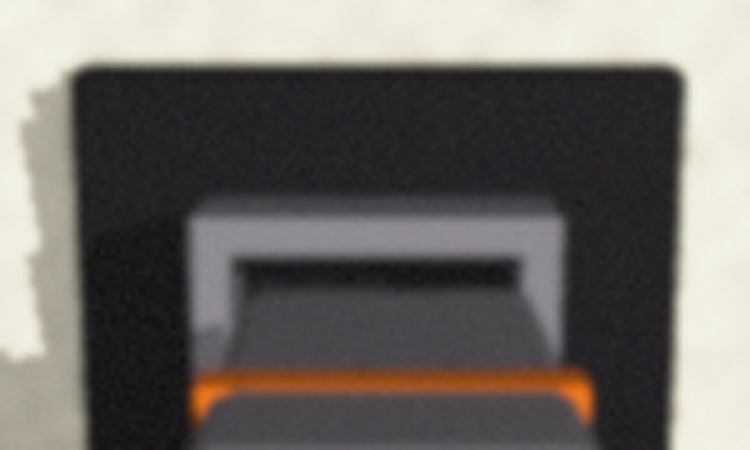

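```bash
python3 - <<'E'
from h import *
st=sense();K,T=cam(get_image("wrist"),st); st=sense()
f=lambda q,z: onplane(K,T,np.array(q)/5+[200,125]-.4,z)
A=f([[188,215],[566,215]],.034);B=f([[230,258],[523,258]],.034);C=f([[242,288],[520,288]],st["tool_pos"][2]-.0588)
u=R.from_euler("z",-7.9,degrees=True).as_matrix()[:,0]; v=R.from_euler("z",-7.9,degrees=True).as_matrix()[:,1]
for n,P,l in (("outer",A,.036),("inner",B,.031),("bat",C,.028)):
    print(n,"w",np.linalg.norm(P[0]-P[1]).round(4),"centre",(P.mean(0)-l*u).round(4))
print(st["tool_pos"]); go([.512,.3233,.10],np.radians(-7.9),1)
E
```

```text
outer w 0.0508 centre [0.512  0.3234 0.034 ]
inner w 0.0396 centre [0.5111 0.3236 0.034 ]
bat w 0.0322 centre [0.5162 0.3219 0.0689]
[0.51600115 0.32250507 0.12768859]
t 18.75 pos [0.516  0.3225 0.1277] slide [ 0.14  0.92 -0.01] rot [ 0.02 -0.04 -0.07] F [ 0.05  0.04 -2.6 ] w 33.7 q6 2.15
```

Pocket centre is (0.512, 0.3234) and the battery sits at the TCP to within 1 mm. I'll correct by that offset and lower.

>>> step_arm([
  {"slide": [0.14,0.3,-0.02],"rot": [0,-0.04,-0.07],"grip": 30},
  {"slide": [0,0.3,0],"rot": [0,0,0],"grip": 30},
  {"slide": [0,0.1,0],"rot": [0,0,0],"grip": 30},
  {"slide": [0,0,0],"rot": [0,0,0],"grip": 30},
])

```text
time: 19.15
tool_pos: [0.5115, 0.324, 0.1055]
tool_rot: [-0.147, -2.153, 2.148]
contact_force: [0.2, 0.2, -1.9]
gripper_width: 0.034
```

```bash
python3 - <<'E'
from h import *
go([.512,.3233,.08],np.radians(-7.9),1)
E
```

```text
t 19.15 pos [0.5115 0.324  0.1055] slide [-0.02  0.85  0.02] rot [0.02 0.01 0.  ] F [ 0.24  0.23 -1.88] w 34.0 q6 2.14
```

>>> step_arm([
  {"slide": [-0.02,0.2,0.02],"rot": [0,0,0],"grip": 30},
  {"slide": [0,0.2,0],"rot": [0,0,0],"grip": 30},
  {"slide": [0,0.1,0],"rot": [0,0,0],"grip": 30},
  {"slide": [0,0.1,0],"rot": [0,0,0],"grip": 30},
])

```text
time: 19.55
tool_pos: [0.5123, 0.3234, 0.086]
tool_rot: [-0.148, -2.153, 2.148]
contact_force: [-0.6, -0.2, -2.6]
gripper_width: 0.0335
```

```bash
python3 - <<'E'
from h import *
go([.512,.3233,.071],np.radians(-7.9),1)
d=get_image("wrist"); crop(d["img"],180,110,380,250,4,"pics/w13.png")
go([.512,.3233,.071],np.radians(-7.9),1)
E
```

```text
t 19.55 pos [0.5123 0.3234 0.086 ] slide [0.01 0.5  0.  ] rot [ 0.02  0.01 -0.  ] F [-0.57 -0.17 -2.58] w 33.5 q6 2.14
t 19.6 pos [0.512  0.3232 0.0855] slide [ 0.    0.48 -0.  ] rot [0.02 0.01 0.01] F [ 0.87 -1.25 -2.17] w 33.9 q6 2.14
```

View pics/w13.png

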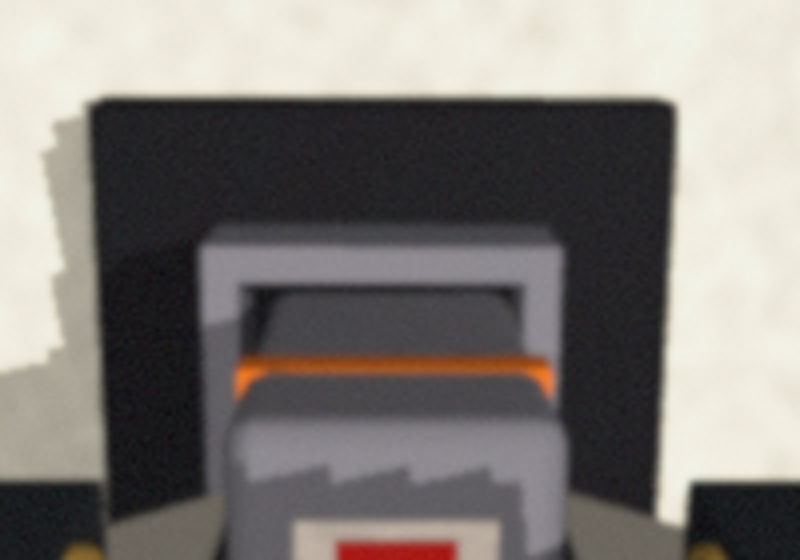

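The battery's foot is inside the pocket walls, with a gap on the far side and on the left and no contact force.

>>> step_arm([
  {"slide": [0,0.15,0],"rot": [0,0,0],"grip": 30},
  {"slide": [0,0.1,0],"rot": [0,0,0],"grip": 30},
  {"slide": [0,0.08,0],"rot": [0,0,0],"grip": 30},
])

```text
time: 19.9
tool_pos: [0.5123, 0.3234, 0.0751]
tool_rot: [-0.148, -2.153, 2.148]
contact_force: [0.1, -0.8, -2.1]
gripper_width: 0.0339
```

>>> step_arm([
  {"slide": [0,0.04,0],"rot": [0,0,0],"grip": 30},
])

```text
time: 20.0
tool_pos: [0.5122, 0.3233, 0.0736]
tool_rot: [-0.147, -2.152, 2.148]
contact_force: [-0.3, 0.4, -3.1]
gripper_width: 0.0339
```

>>> step_arm([
  {"slide": [0,0.03,0],"rot": [0,0,0],"grip": 30},
])

```text
time: 20.1
tool_pos: [0.5122, 0.3233, 0.0726]
tool_rot: [-0.147, -2.152, 2.148]
contact_force: [-0.4, 0.3, -2.3]
gripper_width: 0.0339
```

>>> step_arm([
  {"slide": [0,0.03,0],"rot": [0,0,0],"grip": 30},
])

```text
time: 20.2
tool_pos: [0.5122, 0.3233, 0.0717]
tool_rot: [-0.147, -2.153, 2.148]
contact_force: [-0.7, 0.8, -3.2]
gripper_width: 0.0338
```

>>> step_arm([
  {"slide": [0,0.025,0],"rot": [0,0,0],"grip": 30},
])

```text
time: 20.3
tool_pos: [0.5123, 0.3234, 0.0709]
tool_rot: [-0.147, -2.153, 2.148]
contact_force: [-0.3, 0.4, -1.5]
gripper_width: 0.034
```

>>> step_arm([
  {"slide": [0,0.02,0],"rot": [0,0,0],"grip": 30},
])

```text
time: 20.4
tool_pos: [0.5124, 0.3235, 0.0709]
tool_rot: [-0.148, -2.153, 2.148]
contact_force: [-2.3, -0.3, 4.5]
gripper_width: 0.0342
```

Contact is at z=0.0709, against 0.0708 expected for fully seated. Releasing.

>>> step_arm([
  {"slide": [0,0,0],"rot": [0,0,0],"grip": 36},
  {"slide": [0,0,0],"rot": [0,0,0],"grip": 42},
  {"slide": [0,0,0],"rot": [0,0,0],"grip": 55},
  {"slide": [0,0,0],"rot": [0,0,0],"grip": 60},
  {"slide": [0,-0.2,0],"rot": [0,0,0],"grip": 60},
  {"slide": [0,-0.5,0],"rot": [0,0,0],"grip": 60},
  {"slide": [0,-0.8,0],"rot": [0,0,0],"grip": 60},
  {"slide": [0,-1,0],"rot": [0,0,0],"grip": 60},
])

```text
time: 21.2
tool_pos: [0.5109, 0.3225, 0.1457]
tool_rot: [-0.142, -2.147, 2.149]
contact_force: [0.3, 0.4, 0.5]
gripper_width: 0.0602
```

>>> step_arm([
  {"slide": [0,-1,0],"rot": [0,0,0],"grip": 60},
  {"slide": [0,-1,0],"rot": [0,0,0],"grip": 60},
  {"slide": [0.5,-0.5,0],"rot": [0,0,0],"grip": 60},
  {"slide": [1,0,0],"rot": [0,0,0],"grip": 60},
  {"slide": [0.5,0,0],"rot": [0,0,0],"grip": 60},
  {"slide": [0,0,0],"rot": [0,0,0],"grip": 60},
])

```text
time: 21.8
tool_pos: [0.4525, 0.3315, 0.2316]
tool_rot: [-0.155, -2.159, 2.147]
contact_force: [0.1, -0.1, -0.4]
gripper_width: 0.0594
```

```bash
python3 - <<'E'
from h import *
d=get_image("wrist"); crop(d["img"],140,0,400,230,3,"pics/w14.png")
d=get_image("scene"); crop(d["img"],80,140,430,320,2.2,"pics/s14.png")
d=get_image("top"); cv2.imwrite("pics/t14.png",d["img"])
print(sense()["tool_pos"],sense()["contact_force"])
E
```

```text
[0.45438458 0.3310223  0.2307505 ] [-0.15687933  0.78198331 -0.01972033]
```

View pics/w14.png

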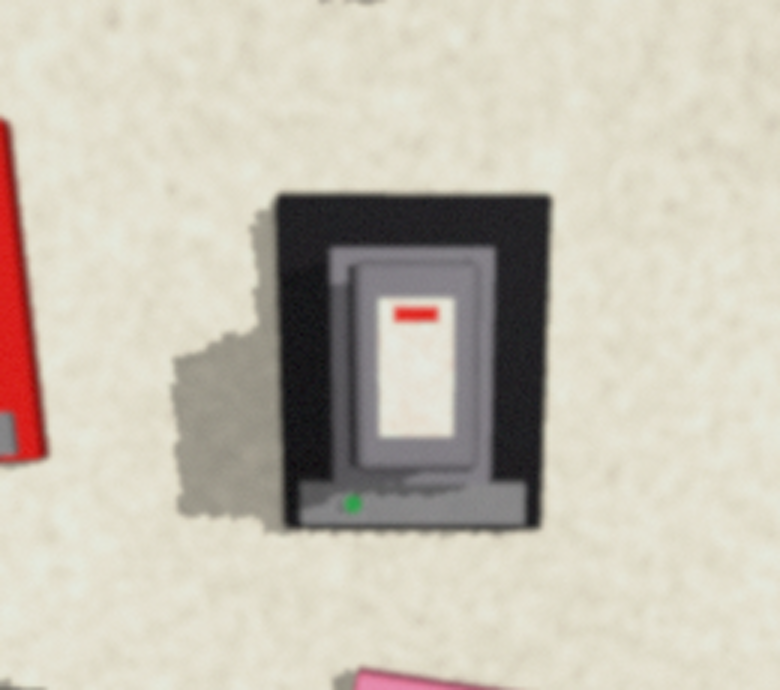

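View pics/s14.png

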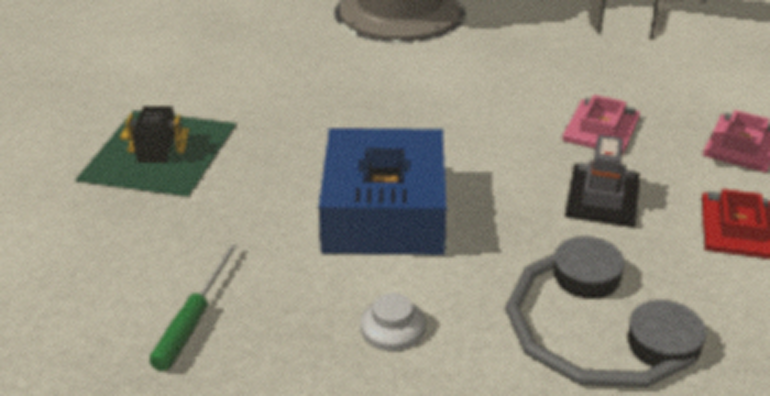

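View pics/t14.png

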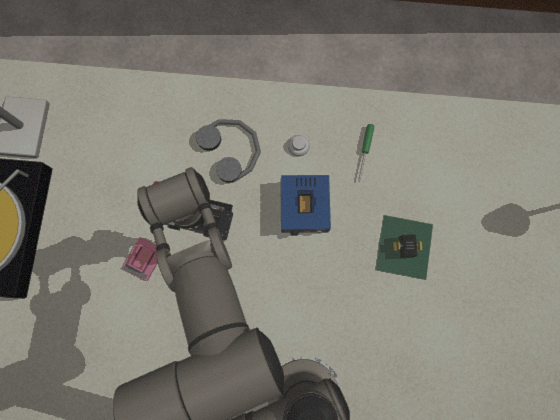

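```bash
python3 - <<'E'
from h import *
d=get_image("top");K,T=cam(d);im=d["img"];crop(im,365,205,445,290,7,"pics/t15.png")
hsv=cv2.cvtColor(im,cv2.COLOR_BGR2HSV)
m=cv2.inRange(hsv,(14,120,70),(36,255,255)); m[:,:380]=0;m[:,440:]=0
ys,xs=np.nonzero(m); print((xs.min()+xs.max())/2,(ys.min()+ys.max())/2, onplane(K,T,[(xs.min()+xs.max())/2,(ys.min()+ys.max())/2],.035))
m=cv2.inRange(hsv,(105,120,40),(125,255,255)); c=max(cv2.findContours(m,0,2)[0],key=cv2.contourArea); print(cv2.minAreaRect(c))
E
```

```text
407.5 245.0 [[ 0.47532964 -0.28618577  0.035     ]]
((305.5, 202.0), (52.0, 47.0), 90.0)
```

View pics/t15.png

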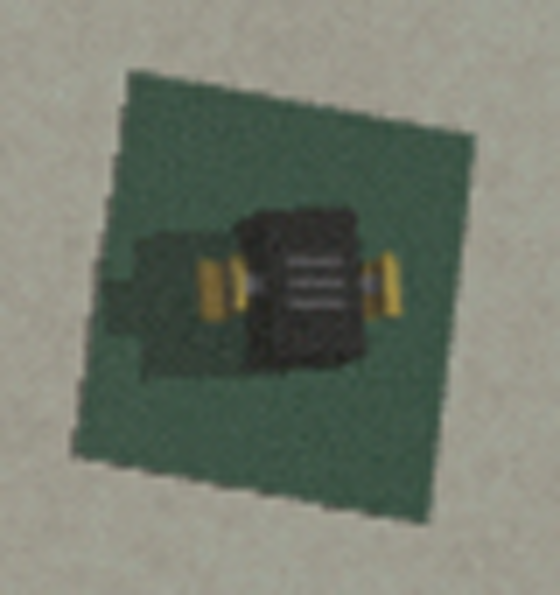

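The cover stands at (0.475, -0.286), against a mat centre of about (0.473, -0.285). The box outline in top view is the same as before the job. Everything checks out, so I'm handing in.

```bash
python3 -c "
from workcell import *
print(sense()['time']); print(sign_off())"
```

```text
22.0
the job is handed in; nothing more can be done
None
```

The job is done and handed in at 22.0 s of the 72 s allowed.

- **Cover off:** I pushed it down about 3 mm on its two ledges at 7–9 N and kept it down. I then pinched the tabs fully home (53 mm between faces) at 9 N, raised to 12 N once they were home, and lifted it straight off. In the top view the box outline is the same before and after.
- **Cover on mat:** It stands upright at (0.475, -0.286); the mat's centre measured about (0.473, -0.285). The first touch-down reading was 13 N.
- **Battery in charger:** I lifted the pack straight out and lowered it into the black charger's pocket. It stopped at the expected seated height (tool at 0.0709 m against 0.0708 m), reading about 5 N at touch. The last wrist picture shows it upright inside the pocket walls.
- **Surroundings:** In the last pictures, the screwdriver, record weight and headphones look unmoved, and the gripper is clear and touching nothing.

No check failed. The force sensor is noisy by about 1 N and seemed to read about 1 N low while I pushed, so the true push may have been nearer 10 N, which is still within the safe range.

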